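# Seat the high tube in the incubator and relatch its cover

### The job

Through the clear cover of the tube incubator you can see one tube standing higher in its well than the others. With the fingertips only, press the front edge of the cover to pop it open, push that tube straight down until it is fully home, level with its neighbours, then swing the cover down and press it until it latches shut again. Do not pull up or lift anything, leave the things on the bench where they stand, and finish clear of it all.

Things in the scene. Friction and masses are not known exactly. Their poses are not given: they have to be found in the camera images.
- incubator: White case 250 mm deep (x), 204 mm wide (y); deck 105 mm above the bench. Origin: centre of the underside; x axis from the sloped control panel (robot side) to the back, z up. Deck recess x -22 to +68, y -70 to +70 mm; in it a block, top 83 mm above the bench, with wells in two rows (x = 3 and 43 mm) of four (y = -51, -17, 17, 51 mm). Six hold identical tubes, two are empty.
- cover (a joint): Angle of the cover, rad: 0 = shut and latched (level), growing as it rises to 1.75 = wide open (100 deg, leaning back past upright). Push-push latch: press the front edge down to its stop (-0.037, 5 mm below the latched height) and let go, and a damped spring swings it wide open in about 2 s. To shut: press it down to the stop again and let go; it stays at 0. Presses under 4 mm change nothing.
- cover_press (a point): Top centre of the grey pad (50 mm wide, 18 mm deep, 2 mm raised) on the cover's outer face at the middle of its front edge: where to press. 137 mm from the hinge axis, 13 mm from the front edge; moves with the cover. 2 to 3 N here carries the shut cover to its stop; swinging the open cover over and down from behind takes 1 to 4 N against the spring.
- cover_hinge (a point): Middle of the cover's hinge axis, 118 mm above the bench, 105 mm behind the incubator's origin; the axis runs along the incubator's y, along the cover's back edge, in the mid-plane of the cover. Cover: dark frame with clear pane, 150 mm from hinge to front edge, 164 mm wide, 10 mm thick; its steel latch leg hangs 34 mm below the front edge.
- tube_high (a joint): Height in m of the one tube that was not pushed home above its home position: 0.010 to 0.014 at the start, 0 = fully home, its cap on the block. It is tight in its well: a straight push of 3 to 4 N slides it down (a stop at 0) and it stays where it is left. It could also be pulled up, which is not wanted.
- tube_high_top (a point): Centre of the top of that tube's round white cap (22 mm across, 10 mm thick). When home this top lies 93.5 mm above the bench, level with the tops of the other tubes. The next wells are 34 mm away along the row, the other row 40 mm away.
- tube_a (a joint): Height in m of another, identical tube of the block above its home position; 0 = fully home, as at the start.
- tube_b (a joint): Height in m of another, identical tube of the block above its home position; 0 = fully home, as at the start.
- tube_c (a joint): Height in m of another, identical tube of the block above its home position; 0 = fully home, as at the start.
- tube_d (a joint): Height in m of another, identical tube of the block above its home position; 0 = fully home, as at the start.
- tube_e (a joint): Height in m of another, identical tube of the block above its home position; 0 = fully home, as at the start.
- spare_tube0: Capped spare tube, 17 mm across and 61 mm tall, standing in the white rack (75 x 130 mm, 40 mm high) on the bench at the incubator's left side (+y). Origin at its foot. Leave it alone.
- spare_tube1: A second spare tube in the same rack. Origin at its foot. Leave it alone.
- tip_box: Box of pipette tips with a clear top, 85 x 122 x 78 mm, on the bench at the incubator's right side (-y). Origin at the centre of its underside. Leave it alone.
- reagent: Amber reagent bottle with black cap, 60 mm across and 125 mm tall, at the incubator's right front corner. Origin at the centre of its underside. Leave it alone.
- beaker: Clear plastic beaker, 68 mm across and 85 mm tall, at the incubator's right back corner. Origin at the centre of its underside. Leave it alone.
- pipette: Hand pipette lying on the bench along the back of the incubator, 260 mm long, 26 mm high. Origin under its middle. Leave it alone.

How it is judged:
By the outcome, as a careful person would: the job done as asked, in the order asked, and still so for the second after the job is handed in, with the robot touching nothing.
It also fails if it takes over 51 s, if anything falls off the work surface, if the arm or the gripper's body presses on something with over 40 N, if the wrist force passes 120 N, or if a joint passes its speed limit or range.

### The arm

A 6-joint arm with a two-finger parallel gripper is mounted at the origin on the work surface. World frame = base frame: x ahead of the robot, y to its left, z up, the work surface at z = 0. Lengths are in m, angles in rad, forces in N, time in s.
With the tool pointing down it reaches from about 0.4 to 0.825 m from the base axis. Payload 7 kg.
Tool frame: the origin (TCP) lies at the centre of the arm's flange, where the gripper is bolted on; the fingertips stand 178 mm ahead of it and the grasp point (between the pads) lies 159 mm ahead of it; x points along the fingers, z is the direction in which the jaws open and shut, and the axes are right-handed (so a half turn about x gives the same grasp; the last joint's range is limited). The gripper opens to 88 mm and grips with 3 to 60 N. Pads are 19 mm wide; open, the fingers measure 130 mm over their backs; the gripper's body (78 mm by 193 mm) begins 47 mm behind the grasp point.
Start: joints at [-0.893, 0.359, 0.012, 0, -1.224, -0.288], TCP at [0.256, -0.624, 0.405] pointing down, gripper open.
Joint ranges: [-3.07, 3.07], [-1.43, 2.12], [-1.02, 1.25], [-3.03, 1.67], [-3.05, -0], [-3.03, 3.03]. Speed limits (rad/s): [2.39, 2.39, 3.01, 3.14, 3.14, 3.14].

### API

Orientations are given as [roll, pitch, yaw] about the fixed x, y, z axes, in that order (R = Rz(yaw) Ry(pitch) Rx(roll)).
In Python, from station import telemetry, optics, job_done, finder gives the robot as it stands.
- The arm moves only by the tool play_rows, never from a script. Its argument "steps" is a list of rows, each an object of numbers: "gripper": the opening, from 0 (shut) to 1 (fully open); "tx", "ty", "tz": the shift along the tool's x, y, z in units of 25 mm (1.0 is 25 mm); "ax", "ay", "az": the turn, a rotation vector about the tool's x, y, z in units of 6 degrees (1.0 is 6 degrees). In form: [{"gripper": .., "tx": .., "ty": .., "tz": .., "ax": .., "ay": .., "az": ..}, ...]. A call has 1 to 20 rows; each row shifts and turns the commanded pose from where the row before left it, along the tool's axes as they then stand; what a row does not reach is not made up. A row lasts 1/12 s, in which the tool goes at most 41.7 mm and 7.16 degrees, less where a joint would pass 70% of its speed; a pose out of reach is approached as far as the arm can. A call is refused whole if a number of a shift passes 1 or a number of a turn 1, either way. A call with a gripper value outside its range is refused whole. The fingers move at their own pace and stop on an object; "newtons" is the grip in N (left out, the last holds). Time passes only in rows, so rows that do not move let the fingers close. It gives the time, the measured TCP pose, the force and the opening at its end, in the units of the state.
- telemetry.get_state(): the state, without advancing time (a new reading comes with each control period).
- optics.grab_frame(name): name is "side" or "top" or "wrist"; returns the picture (420x560x3 uint8, red, green, blue); there is no depth.
- optics.calibration(name): a dict with "fx", "fy", "cx", "cy" (pixels), "T" (4x4, takes a point from camera to world coordinates); the wrist camera has in their place "mount" (4x4, takes a point from camera to tool coordinates, whose origin is the TCP and whose axes are the tool frame's). Camera axes: x right, y down, z forward; pixel columns grow to the right and rows downward; lengths in m; the calibration is good to about 2 mm. A picture is of the moment at which its call begins: read the wrist's pose just before it. calibration takes no time and is no camera call.
- job_done(): hands the job in, once; it reports no verdict.
Trained networks look in the newest picture that a camera, given by its name, has taken for a name from the list of things; names that differ only in an ending like _2 or _b are one class to them, and where a whole thing is asked for, a point or a joint stands for the part that bears it (a point fixed in the world has none). Each returns a list of dicts, best first, with "confidence" (0 to 1); they miss things now and then, are a little off and sometimes report something else, mostly with a low value. They report only what shows in the picture. A call takes as long as a camera call.
- finder.look_for(query, camera): "extent" ([left, top, right, bottom] in pixels, round what is visible of it).
- finder.silhouettes(query, camera): "pixels" (420x560 bool, what is visible of it) and "extent" ([left, top, right, bottom] in pixels, round what is visible of it).
- finder.pinpoint(query, camera): "location" ([row, column] in pixels: a listed point, or the origin of a listed thing).
The state is a dict: "t": time; "q": joint angles; "qd": joint speeds; "joint_efforts": joint torques, N m; "eef_pos": TCP position; "ee_rot": TCP orientation; "force": force on the tool from outside, world axes, zero at the start; "moment": the same for the moment, N m; "width": finger opening in m.
Only numpy, scipy, OpenCV 4.12 (cv2) and the standard library are available. Lean on these libraries where they do the work, as an engineer would, in place of code of your own. Each camera call takes 0.05 s, during which the arm holds its last target.

## Working session

There is one attempt and no reset: what is moved stays moved. The work goes in short steps, Python scripts to look and compute and a tool call to move; the robot and the scene stay as the last step left them, time stands still between calls to the robot, and variables do not carry over. Pictures are saved under pics/ and viewed, and the job is handed in when it is done.

Besides the shell and the picture viewer there is one more tool, called by a JSON object that holds its "fn" and its "kwargs", one argument or row to a line. play_rows: Moves the arm, as the interface text tells. Its arguments: {"type":"object","properties":{"steps":{"type":"array"},"newtons":{"type":"number"}},"required":["steps"]}

```bash
mkdir -p pics; ls
python3 - <<'E'
from station import telemetry, optics, finder
import cv2, numpy as np
print(telemetry.get_state())
for n in ["side","top","wrist"]:
    c=optics.calibration(n); print(n,{k:np.round(v,4).tolist() for k,v in c.items()})
for n in ["side","top"]:
    f=optics.grab_frame(n); cv2.imwrite(f"pics/{n}0.png",f[:,:,::-1])
    for q in ["incubator","cover_press","cover_hinge","tube_high_top"]:
        print(n,q,[(np.round(d["location"],1).tolist(),round(d["confidence"],2)) for d in finder.pinpoint(q,n)[:3]])
E
```

```text
pics
{'t': 0.0, 'q': array([-8.92918096e-01,  3.59422610e-01,  1.10754614e-02, -3.62159821e-04,
       -1.22410141e+00, -2.88110709e-01]), 'qd': array([ 5.51536141e-04,  6.82421638e-04, -1.32899894e-03, -7.33733892e-05,
       -2.14015775e-06,  7.37321121e-04]), 'joint_efforts': array([-1.58138726e-03, -5.82721639e+01,  2.93051165e+01,  6.99701965e+00,
        6.65083411e-03, -1.55496036e-04]), 'eef_pos': array([ 0.25642251, -0.62419807,  0.40370439]), 'ee_rot': array([0.08492759, 1.56910937, 2.0453681 ]), 'force': array([-0.54417735, -0.18135496, -0.34404743]), 'moment': array([-0.00823146, -0.01754879, -0.01338523]), 'width': 0.08762944194686925}
side {'fx': 466.0825, 'fy': 466.0825, 'cx': 274.2682, 'cy': 205.1236, 'T': [[-0.7971, -0.4138, 0.4397, 0.1509], [-0.6038, 0.5568, -0.5705, 0.5877], [-0.0088, -0.7202, -0.6937, 0.7441], [0.0, 0.0, 0.0, 1.0]]}
top {'fx': 460.77, 'fy': 460.77, 'cx': 281.4319, 'cy': 204.9086, 'T': [[-0.0123, -0.9908, 0.1351, 0.3745], [-0.9998, 0.0102, -0.0164, 0.0651], [0.0149, -0.1353, -0.9907, 1.1144], [0.0, 0.0, 0.0, 1.0]]}
wrist {'fx': 349.5243, 'fy': 349.5243, 'cx': 282.4109, 'cy': 208.5875, 'mount': [[-0.0004, -0.2898, 0.9571, 0.0204], [-0.0013, -0.9571, -0.2898, 0.0783], [1.0, -0.0013, -0.0, -0.0002], [0.0, 0.0, 0.0, 1.0]]}
side incubator [([279.2, 272.2], 0.93)]
side cover_press [([244.1, 285.5], 0.84)]
side cover_hinge [([209.7, 236.3], 0.61)]
side tube_high_top []
top incubator [([216.4, 240.7], 0.84)]
top cover_press [([223.7, 236.4], 0.71), ([217.5, 241.9], 0.49)]
top cover_hinge [([165.6, 247.7], 0.95)]
top tube_high_top []
```

View pics/side0.png

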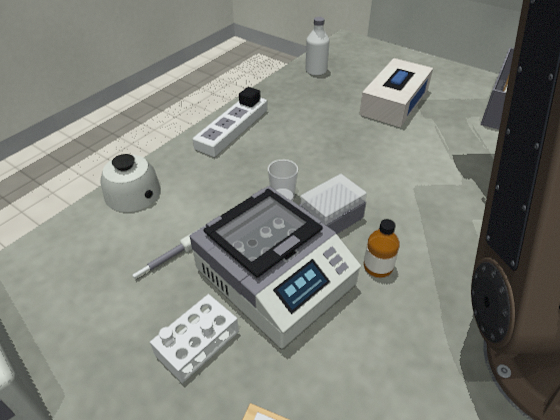

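View pics/top0.png

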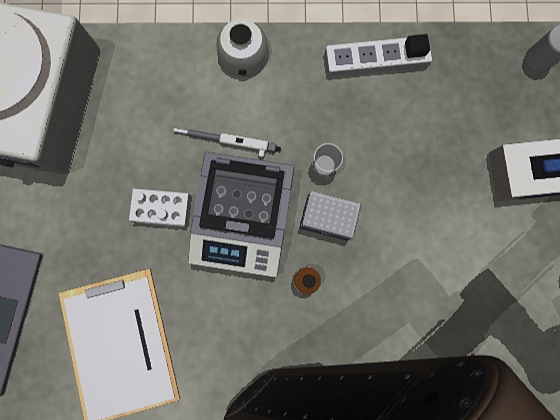

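```bash
cat > h.py <<'E'
import numpy as np, cv2
from station import telemetry, optics, finder
from scipy.spatial.transform import Rotation as Rn
def ray(n,row,col,z):
    c=optics.calibration(n); T=c["T"]
    d=T[:3,:3]@np.array([(col-c["cx"])/c["fx"],(row-c["cy"])/c["fy"],1.]); o=T[:3,3]
    return o+d*(z-o[2])/d[2]
def proj(n,P):
    c=optics.calibration(n); 
    T=c["T"] if "T" in c else wT()
    p=(np.asarray(P)-T[:3,3])@T[:3,:3]
    return np.array([c["cx"]+c["fx"]*p[...,0]/p[...,2], c["cy"]+c["fy"]*p[...,1]/p[...,2]]).T
def toolT():
    s=telemetry.get_state(); T=np.eye(4); T[:3,:3]=Rn.from_euler("xyz",s["ee_rot"]).as_matrix(); T[:3,3]=s["eef_pos"]; return T
def wT(): return toolT()@optics.calibration("wrist")["mount"]
def inc(pose,p):
    x,y,a=pose; p=np.atleast_2d(p); c,s=np.cos(a),np.sin(a)
    return np.c_[x+c*p[:,0]-s*p[:,1], y+s*p[:,0]+c*p[:,1], p[:,2]]
def crop(n,f,x0,y0,x1,y1,k,name):
    cv2.imwrite(name,cv2.resize(f[y0:y1,x0:x1,::-1],None,fx=k,fy=k,interpolation=cv2.INTER_CUBIC))
E
python3 - <<'E'
from h import *
for n,h,p,o in [("side",(209.7,236.3),(244.1,285.5),(279.2,272.2)),("top",(165.6,247.7),(223.7,236.4),(216.4,240.7))]:
    H=ray(n,*h,.118);P=ray(n,*p,.125);O=ray(n,*o,0)
    d=H-P; print(n,H,P,O,np.hypot(*d[:2]),np.arctan2(d[1],d[0]))
s=cv2.imread("pics/side0.png")[:,:,::-1];t=cv2.imread("pics/top0.png")[:,:,::-1]
crop(0,s,180,170,370,350,4,"pics/side0c.png");crop(0,t,180,140,305,285,4,"pics/top0c.png")
E
```

```text
side [0.59864507 0.1263842  0.118     ] [0.46774126 0.14567236 0.125     ] [0.4985213  0.14638872 0.        ] 0.13231719703930017 -0.14629341596018478
top [0.59864291 0.12188892 0.118     ] [0.46959198 0.146094   0.125     ] [0.49929374 0.14591498 0.        ] 0.13130128818404885 -0.18540811593287285
```

View pics/side0c.png

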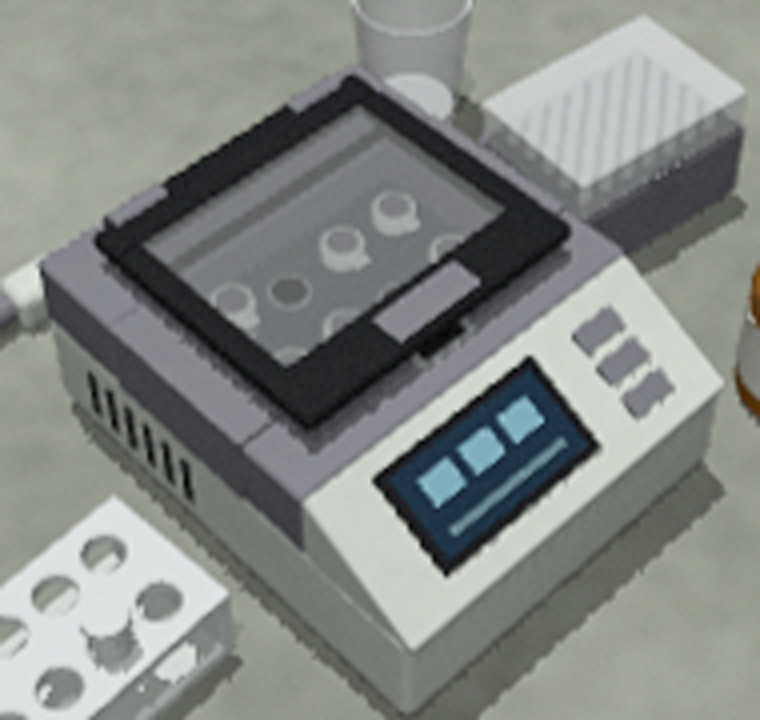

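View pics/top0c.png

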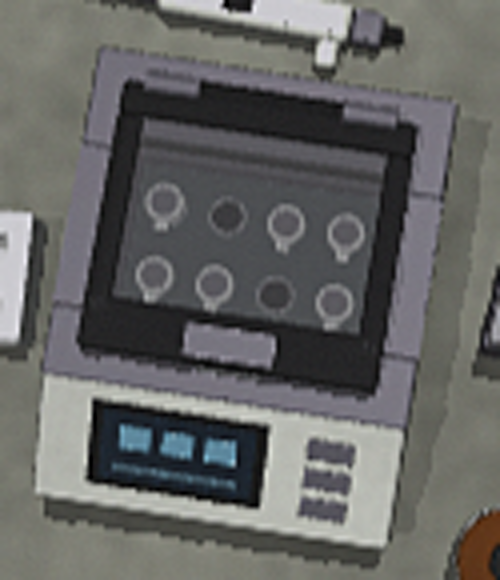

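```bash
cat > fit.py <<'E'
from h import *
from scipy.optimize import least_squares
tp=lambda x,y:(x/4+180-.4,y/4+140-.4)
sd=lambda x,y:(x/4+180-.4,y/4+170-.4)
obs=[("top",tp(377,393),(-.045,-.082,.123)),("top",tp(80,347),(-.045,.082,.123)),("top",tp(230,344),(-.032,0,.125)),
("top",tp(100,47),(.125,.102,.105)),("top",tp(457,100),(.125,-.102,.105)),
("side",sd(570,230),(-.045,-.082,.123)),("side",sd(312,425),(-.045,.082,.121)),("side",sd(427,303),(-.032,0,.125)),("side",sd(410,713),(-.125,.102,0)),("side",sd(43,268),(.125,.102,.105))]
f=lambda p:np.concatenate([proj(n,inc(p,P))[0]-o for n,o,P in obs])
r=least_squares(f,[.5,.146,-.16],loss="soft_l1"); p=r.x;print(np.round(p,4));print(np.round(f(p).reshape(-1,2),1))
for n in ["top","side"]:
  rr=least_squares(lambda p:np.concatenate([proj(m,inc(p,P))[0]-o for m,o,P in obs if m==n]),p).x; print(n,np.round(rr,4))
for x in (.043,.003):
  for y in (.051,.017,-.017,-.051):
    w=inc(p,(x,y,.0935)); w2=inc(p,(x,y,.1055))
    print(x,y,"top",np.round((proj("top",w)[0]-[180,140]+.4)*4),np.round((proj("top",w2)[0]-[180,140]+.4)*4),"side",np.round((proj("side",w)[0]-[180,170]+.4)*4),np.round((proj("side",w2)[0]-[180,170]+.4)*4))
E
python3 fit.py
```

```text
[ 0.4964  0.1396 -0.1622]
[[-0.  -0.2]
 [-1.1 -0.1]
 [-0.1  0.3]
 [-0.4 -0.5]
 [ 0.3 -0.2]
 [ 1.8 -1.4]
 [-0.   0.3]
 [ 0.8 -0.8]
 [ 0.2  4.4]
 [-1.7 -2. ]]
top [ 0.4961  0.1389 -0.1601]
side [ 0.4976  0.1392 -0.1554]
0.043 0.051 top [166. 205.] [164. 201.] side [236. 315.] [234. 297.]
0.043 0.017 top [226. 214.] [224. 210.] side [291. 276.] [290. 259.]
0.043 -0.017 top [286. 223.] [285. 219.] side [344. 239.] [344. 222.]
0.043 -0.051 top [346. 232.] [346. 229.] side [396. 204.] [396. 186.]
0.003 0.051 top [154. 275.] [151. 272.] side [294. 363.] [292. 346.]
0.003 0.017 top [214. 284.] [212. 281.] side [349. 323.] [349. 306.]
0.003 -0.017 top [275. 293.] [273. 290.] side [403. 285.] [403. 267.]
0.003 -0.051 top [335. 302.] [334. 300.] side [454. 247.] [454. 230.]
```

```bash
cat > go.py <<'E'
from h import *
import sys
POSE=(.4963,.1392,-.160)
def frame():
    a=POSE[2]; X=np.array([np.cos(a),np.sin(a),0]);Y=np.array([-np.sin(a),np.cos(a),0]);Z=np.array([0,0,1.])
    return X,Y,Z
def delta(tip,pitch=0):
    "pitch>0: fingertips lean toward +X (back)"
    X,Y,Z=frame(); T=toolT()
    p=np.radians(pitch); x=-Z*np.cos(p)+X*np.sin(p); y=np.cross(Y,x); R=np.c_[x,y,Y]
    goal=inc(POSE,tip)[0]; tipnow=T[:3,3]+.178*T[:3,0]
    rv=Rn.from_matrix(T[:3,:3].T@R).as_rotvec()
    tcp=goal-.178*x
    l=inv(tipnow)
    print("tip in inc mm",np.round(l*1e3,1),"turn units",np.round(np.degrees(rv)/6,2),"shift units(tool,now)",np.round(T[:3,:3].T@(tcp-T[:3,3])/.025,2),"(in goal axes)",np.round(R.T@(tcp-T[:3,3])/.025,2))
    s=telemetry.get_state(); print("t",s["t"],"F inc",np.round([s["force"]@X,s["force"]@Y,s["force"][2]],2),"q",np.round(s["q"],2),"w",round(s["width"],4))
def inv(P):
    X,Y,Z=frame(); d=P-np.array([POSE[0],POSE[1],0]); return np.array([d@X,d@Y,d@Z])
if __name__=="__main__":
    a=list(map(float,sys.argv[1:])); delta(np.array(a[:3])/1e3,a[3] if len(a)>3 else 0)
E
python3 go.py -60 0 220; python3 -c "
from h import *;print(toolT().round(3))"
```

```text
tip in inc mm [-115.1 -792.   226.6] turn units [ 5.25  0.   -0.  ] shift units(tool,now) [  0.27 -18.43  25.86] (in goal axes) [ 0.26 -2.2  31.68]
t 0.5 F inc [ 0.74  0.36 -0.29] q [-0.89  0.36  0.01 -0.   -1.22 -0.29] w 0.0878
[[-0.    -0.925 -0.38   0.256]
 [ 0.    -0.38   0.925 -0.624]
 [-1.    -0.     0.     0.405]
 [ 0.     0.     0.     1.   ]]
```

{"fn": "play_rows", "kwargs": {
  "steps": [
    {"gripper": 0, "ax": 0.9, "ty": -0.4},
    {"gripper": 0, "ax": 0.9, "ty": -0.4},
    {"gripper": 0, "ax": 0.9, "ty": -0.4},
    {"gripper": 0, "ax": 0.9, "ty": -0.4},
    {"gripper": 0, "ax": 0.9, "ty": -0.4},
    {"gripper": 0, "ax": 0.75},
    {"gripper": 0, "tz": 1},
    {"gripper": 0, "tz": 1},
    {"gripper": 0, "tz": 1},
    {"gripper": 0, "tz": 1},
    {"gripper": 0, "tz": 1},
    {"gripper": 0, "tz": 1},
    {"gripper": 0, "tz": 1},
    {"gripper": 0, "tz": 1},
    {"gripper": 0, "tz": 1},
    {"gripper": 0, "tz": 1},
    {"gripper": 0, "tz": 1},
    {"gripper": 0, "tz": 1},
    {"gripper": 0, "tz": 1},
    {"gripper": 0, "tz": 1}
  ],
  "newtons": 30
}}

```text
invalid input
```

```bash
python3 go.py -60 0 220
```

```text
tip in inc mm [-115.1 -792.   226.6] turn units [ 5.25  0.   -0.  ] shift units(tool,now) [  0.27 -18.43  25.86] (in goal axes) [ 0.26 -2.2  31.68]
t 0.5 F inc [ 0.74  0.36 -0.29] q [-0.89  0.36  0.01 -0.   -1.22 -0.29] w 0.0878
```

{"fn": "play_rows", "kwargs": {
  "steps": [
    {"gripper": 0, "tx": 0, "ty": -0.4, "tz": 0, "ax": 0.9, "ay": 0, "az": 0},
    {"gripper": 0, "tx": 0, "ty": -0.4, "tz": 0, "ax": 0.9, "ay": 0, "az": 0},
    {"gripper": 0, "tx": 0, "ty": -0.4, "tz": 0, "ax": 0.9, "ay": 0, "az": 0},
    {"gripper": 0, "tx": 0, "ty": -0.4, "tz": 0, "ax": 0.9, "ay": 0, "az": 0},
    {"gripper": 0, "tx": 0, "ty": -0.4, "tz": 0, "ax": 0.9, "ay": 0, "az": 0},
    {"gripper": 0, "tx": 0, "ty": 0, "tz": 0, "ax": 0.75, "ay": 0, "az": 0}
  ],
  "newtons": 30
}}

```text
t: 1.0
eef_pos: [0.3065, -0.6143, 0.4045]
ee_rot: [-1.587, 1.571, -0.18]
force: [0.0, 0.5, -0.8]
width: 0.0532
```

```bash
python3 go.py -60 0 220
```

```text
tip in inc mm [ -67.3 -774.1  226.5] turn units [-0.04 -0.    0.  ] shift units(tool,now) [ 0.26 -0.17 30.97] (in goal axes) [ 0.26 -0.29 30.96]
t 1.0 F inc [-0.06  0.51 -0.77] q [-0.82  0.38  0.04 -0.   -1.23 -0.91] w 0.0532
```

{"fn": "play_rows", "kwargs": {
  "steps": [
    {"gripper": 0, "tx": 0, "ty": 0, "tz": 1, "ax": 0, "ay": 0, "az": 0},
    {"gripper": 0, "tx": 0, "ty": 0, "tz": 1, "ax": 0, "ay": 0, "az": 0},
    {"gripper": 0, "tx": 0, "ty": 0, "tz": 1, "ax": 0, "ay": 0, "az": 0},
    {"gripper": 0, "tx": 0, "ty": 0, "tz": 1, "ax": 0, "ay": 0, "az": 0},
    {"gripper": 0, "tx": 0, "ty": 0, "tz": 1, "ax": 0, "ay": 0, "az": 0},
    {"gripper": 0, "tx": 0, "ty": 0, "tz": 1, "ax": 0, "ay": 0, "az": 0},
    {"gripper": 0, "tx": 0, "ty": 0, "tz": 1, "ax": 0, "ay": 0, "az": 0},
    {"gripper": 0, "tx": 0, "ty": 0, "tz": 1, "ax": 0, "ay": 0, "az": 0},
    {"gripper": 0, "tx": 0, "ty": 0, "tz": 1, "ax": 0, "ay": 0, "az": 0},
    {"gripper": 0, "tx": 0, "ty": 0, "tz": 1, "ax": 0, "ay": 0, "az": 0},
    {"gripper": 0, "tx": 0, "ty": 0, "tz": 1, "ax": 0, "ay": 0, "az": 0},
    {"gripper": 0, "tx": 0, "ty": 0, "tz": 1, "ax": 0, "ay": 0, "az": 0},
    {"gripper": 0, "tx": 0, "ty": 0, "tz": 1, "ax": 0, "ay": 0, "az": 0},
    {"gripper": 0, "tx": 0, "ty": 0, "tz": 1, "ax": 0, "ay": 0, "az": 0},
    {"gripper": 0, "tx": 0, "ty": 0, "tz": 1, "ax": 0, "ay": 0, "az": 0},
    {"gripper": 0, "tx": 0, "ty": 0, "tz": 1, "ax": 0, "ay": 0, "az": 0},
    {"gripper": 0, "tx": 0, "ty": 0, "tz": 1, "ax": 0, "ay": 0, "az": 0},
    {"gripper": 0, "tx": 0, "ty": 0, "tz": 1, "ax": 0, "ay": 0, "az": 0},
    {"gripper": 0, "tx": 0, "ty": 0, "tz": 1, "ax": 0, "ay": 0, "az": 0},
    {"gripper": 0, "tx": 0, "ty": 0, "tz": 1, "ax": 0, "ay": 0, "az": 0}
  ]
}}

```text
t: 2.67
eef_pos: [0.3845, -0.1197, 0.405]
ee_rot: [-1.253, 1.57, 0.158]
force: [0.8, -1.5, -0.4]
width: 0.0003
```

```bash
python3 go.py -60 0 220
```

```text
tip in inc mm [ -68.9 -273.3  227. ] turn units [-0.    0.    0.01] shift units(tool,now) [ 0.29 -0.36 10.94] (in goal axes) [ 0.28 -0.36 10.94]
t 2.6667 F inc [ 1.01 -1.35 -0.43] q [ 0.19 -0.11 -0.54  0.   -1.14 -1.93] w 0.0003
```

{"fn": "play_rows", "kwargs": {
  "steps": [
    {"gripper": 0, "tx": 0, "ty": 0, "tz": 1, "ax": 0, "ay": 0, "az": 0},
    {"gripper": 0, "tx": 0, "ty": 0, "tz": 1, "ax": 0, "ay": 0, "az": 0},
    {"gripper": 0, "tx": 0, "ty": 0, "tz": 1, "ax": 0, "ay": 0, "az": 0},
    {"gripper": 0, "tx": 0, "ty": 0, "tz": 1, "ax": 0, "ay": 0, "az": 0},
    {"gripper": 0, "tx": 0, "ty": 0, "tz": 1, "ax": 0, "ay": 0, "az": 0},
    {"gripper": 0, "tx": 0, "ty": 0, "tz": 1, "ax": 0, "ay": 0, "az": 0},
    {"gripper": 0, "tx": 0, "ty": 0, "tz": 1, "ax": 0, "ay": 0, "az": 0},
    {"gripper": 0, "tx": 0, "ty": 0, "tz": 1, "ax": 0, "ay": 0, "az": 0},
    {"gripper": 0, "tx": 0, "ty": 0, "tz": 1, "ax": 0, "ay": 0, "az": 0},
    {"gripper": 0, "tx": 0, "ty": 0, "tz": 1, "ax": 0, "ay": 0, "az": 0},
    {"gripper": 0, "tx": 0, "ty": 0, "tz": 0.94, "ax": 0, "ay": 0, "az": 0},
    {"gripper": 0, "tx": 0, "ty": 0, "tz": 0, "ax": 0, "ay": 0, "az": 0}
  ]
}}

```text
t: 3.67
eef_pos: [0.429, 0.1523, 0.4048]
ee_rot: [-0.823, 1.57, 0.589]
force: [0.7, -0.6, -0.1]
width: 0.0004
```

```bash
python3 go.py -32 0 135
python3 - <<'E'
from h import *
f=optics.grab_frame("wrist"); cv2.imwrite("pics/w1.png",f[:,:,::-1])
for q in ["cover_press","tube_high_top"]: print(q,[(np.round(d["location"],1).tolist(),round(d["confidence"],2)) for d in finder.pinpoint(q,"wrist")[:3]])
from go import POSE
print(proj("wrist",inc(POSE,[(-.032,0,.125),(.043,.051,.1055),(.043,.051,.0935),(-.045,.082,.123),(-.045,-.082,.123)])))
E
```

```text
tip in inc mm [-68.4   2.3 226.8] turn units [0.02 0.01 0.01] shift units(tool,now) [ 3.67 -1.46 -0.09] (in goal axes) [ 3.67 -1.46 -0.09]
t 3.6667 F inc [ 0.83 -0.44 -0.07] q [ 0.78 -0.01 -0.45  0.   -1.13 -2.5 ] w 0.0004
cover_press [([250.4, 281.6], 0.75), ([123.1, 123.1], 0.52)]
tube_high_top [([234.4, 282.6], 0.19)]
[[283.89987782 252.40586758]
 [339.15162717 318.73635456]
 [337.19244383 311.29922546]
 [386.42010569 236.35044147]
 [181.3742895  236.4755572 ]]
```

View pics/w1.png

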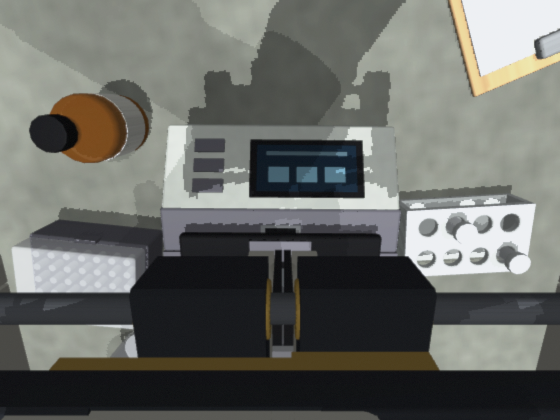

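Run:
```python
from h import *
f=optics.grab_frame("side"); T=toolT(); 
for x,z in [(.178,.021),(.178,-.021),(.112,.0965),(.112,-.0965),(.112,.021),(.112,-.021)]:
    u=proj("side",T[:3,3]+T[:3,:3]@np.array([x,0,z])); f=cv2.circle(f.copy(),tuple(int(v) for v in np.round(u)),2,(255,0,0),-1)
crop(0,f,170,30,370,260,3,"pics/s1.png")
f=optics.grab_frame("top");crop(0,f,170,120,320,290,4,"pics/t1.png")
```

```text
(no output)
```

View pics/s1.png

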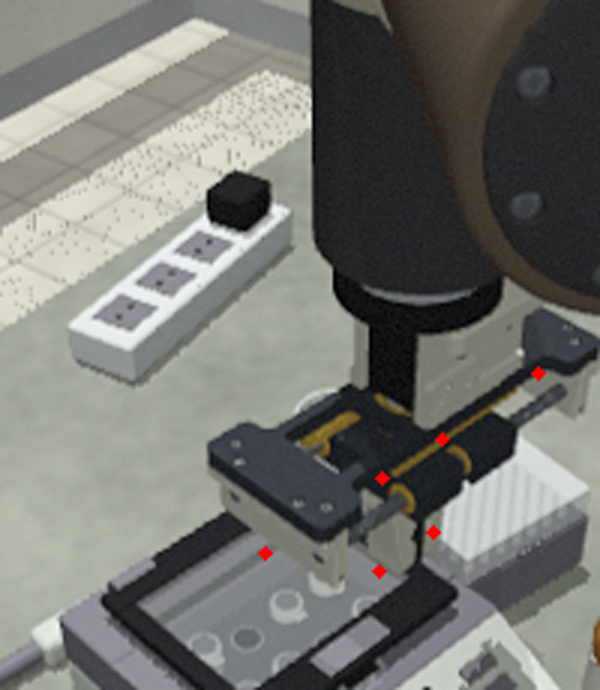

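{"fn": "play_rows", "kwargs": {
  "steps": [
    {"gripper": 0, "tx": 0.8, "ty": -0.36, "tz": -0.02, "ax": 0, "ay": 0, "az": 0},
    {"gripper": 0, "tx": 0.9, "ty": -0.36, "tz": -0.02, "ax": 0, "ay": 0, "az": 0},
    {"gripper": 0, "tx": 0.9, "ty": -0.36, "tz": -0.02, "ax": 0, "ay": 0, "az": 0},
    {"gripper": 0, "tx": 0.8, "ty": -0.36, "tz": -0.02, "ax": 0, "ay": 0, "az": 0},
    {"gripper": 0, "tx": 0.3, "ty": 0, "tz": 0, "ax": 0, "ay": 0, "az": 0},
    {"gripper": 0, "tx": 0, "ty": 0, "tz": 0, "ax": 0, "ay": 0, "az": 0}
  ]
}}

```text
t: 4.42
eef_pos: [0.463, 0.1403, 0.3105]
ee_rot: [2.352, 1.567, -2.522]
force: [0.3, 0.5, -0.4]
width: 0.0003
```

```bash
python3 go.py -32 0 120
python3 - <<'E'
from h import *
f=optics.grab_frame("side");crop(0,f,170,130,370,320,4,"pics/s2.png")
E
```

```text
tip in inc mm [-33.6  -4.7 132.5] turn units [-0.02 -0.03 -0.03] shift units(tool,now) [ 0.5  -0.04  0.17] (in goal axes) [ 0.5  -0.04  0.17]
t 4.4167 F inc [ 0.21  0.49 -0.41] q [ 0.7   0.13 -0.53 -0.   -0.91 -2.43] w 0.0003
```

View pics/s2.png

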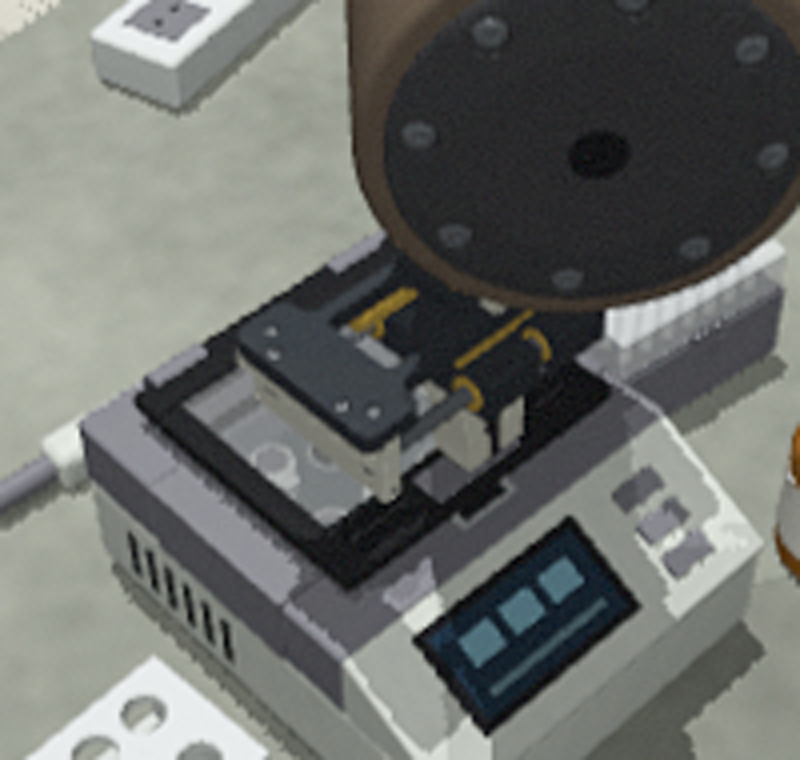

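{"fn": "play_rows", "kwargs": {
  "steps": [
    {"gripper": 0, "tx": 0, "ty": -0.04, "tz": 0.22, "ax": 0, "ay": 0, "az": 0},
    {"gripper": 0, "tx": 0.2, "ty": 0, "tz": 0, "ax": 0, "ay": 0, "az": 0},
    {"gripper": 0, "tx": 0.1, "ty": 0, "tz": 0, "ax": 0, "ay": 0, "az": 0},
    {"gripper": 0, "tx": 0.1, "ty": 0, "tz": 0, "ax": 0, "ay": 0, "az": 0},
    {"gripper": 0, "tx": 0.1, "ty": 0, "tz": 0, "ax": 0, "ay": 0, "az": 0},
    {"gripper": 0, "tx": 0, "ty": 0, "tz": 0, "ax": 0, "ay": 0, "az": 0}
  ]
}}

```text
t: 4.97
eef_pos: [0.4653, 0.147, 0.2996]
ee_rot: [-0.531, 1.57, 0.88]
force: [-0.2, 0.8, 1.6]
width: 0.0005
```

```bash
python3 go.py -32 0 120
```

```text
tip in inc mm [-31.8   2.8 121.6] turn units [0.   0.01 0.  ] shift units(tool,now) [ 0.07  0.01 -0.11] (in goal axes) [ 0.07  0.01 -0.11]
t 4.9667 F inc [-0.37  0.73  1.55] q [ 0.71  0.15 -0.54 -0.   -0.88 -2.44] w 0.0005
```

{"fn": "play_rows", "kwargs": {
  "steps": [
    {"gripper": 0, "tx": 0.1, "ty": 0, "tz": 0, "ax": 0, "ay": 0, "az": 0},
    {"gripper": 0, "tx": 0.06, "ty": 0, "tz": 0, "ax": 0, "ay": 0, "az": 0},
    {"gripper": 0, "tx": 0, "ty": 0, "tz": 0, "ax": 0, "ay": 0, "az": 0}
  ]
}}

```text
t: 5.22
eef_pos: [0.4653, 0.147, 0.2981]
ee_rot: [-1.078, 1.569, 0.334]
force: [-11.7, -0.0, 27.3]
width: 0.0004
```

```bash
python3 go.py -32 0 120
```

```text
tip in inc mm [-31.6   2.9 120.1] turn units [0.01 0.01 0.01] shift units(tool,now) [ 0.    0.01 -0.11] (in goal axes) [ 0.    0.01 -0.11]
t 5.2167 F inc [-11.53  -1.86  27.31] q [ 0.71  0.15 -0.54  0.   -0.88 -2.44] w 0.0004
```

{"fn": "play_rows", "kwargs": {
  "steps": [
    {"gripper": 0, "tx": -0.3, "ty": 0.1, "tz": 0, "ax": 0, "ay": 0, "az": 0},
    {"gripper": 0, "tx": -0.9, "ty": 0.9, "tz": 0.5, "ax": 0, "ay": 0, "az": 0},
    {"gripper": 0, "tx": -1, "ty": 1, "tz": 0.6, "ax": 0, "ay": 0, "az": 0},
    {"gripper": 0, "tx": -1, "ty": 1, "tz": 0.6, "ax": 0, "ay": 0, "az": 0},
    {"gripper": 0, "tx": -1, "ty": 0.8, "tz": 0.8, "ax": 0, "ay": 0, "az": 0},
    {"gripper": 0, "tx": -1, "ty": 0.2, "tz": 0.8, "ax": 0, "ay": 0, "az": 0},
    {"gripper": 0, "tx": -1, "ty": 0, "tz": 0.8, "ax": 0, "ay": 0, "az": 0},
    {"gripper": 0, "tx": 0, "ty": 0, "tz": 0.8, "ax": 0, "ay": 0, "az": 0},
    {"gripper": 0, "tx": 0, "ty": 0, "tz": 0.8, "ax": 0, "ay": 0, "az": 0},
    {"gripper": 0, "tx": 0, "ty": 0, "tz": 0.8, "ax": 0, "ay": 0, "az": 0},
    {"gripper": 0, "tx": 0, "ty": 0, "tz": 0, "ax": 0, "ay": 0, "az": 0},
    {"gripper": 0, "tx": 0, "ty": 0, "tz": 0, "ax": 0, "ay": 0, "az": 0},
    {"gripper": 0, "tx": 0, "ty": 0, "tz": 0, "ax": 0, "ay": 0, "az": 0}
  ]
}}

```text
t: 6.3
eef_pos: [0.3924, 0.3227, 0.4502]
ee_rot: [2.75, 1.57, -2.123]
force: [-0.0, -0.6, 0.5]
width: 0.0004
```

```bash
python3 go.py 43 44 135
python3 - <<'E'
from h import *
for n in ["side","top"]:
    f=optics.grab_frame(n); cv2.imwrite(f"pics/{n}3.png",f[:,:,::-1])
E
```

```text
tip in inc mm [-131.9  164.4  272.2] turn units [ 0.   -0.01 -0.  ] shift units(tool,now) [ 5.49 -7.   -4.82] (in goal axes) [ 5.49 -6.99 -4.83]
t 6.3 F inc [ 0.07 -0.58  0.49] q [ 1.08  0.05 -0.28 -0.   -1.24 -2.81] w 0.0004
```

View pics/side3.png

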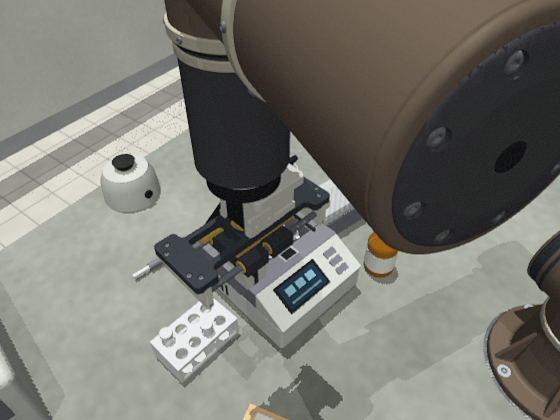

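View pics/top3.png

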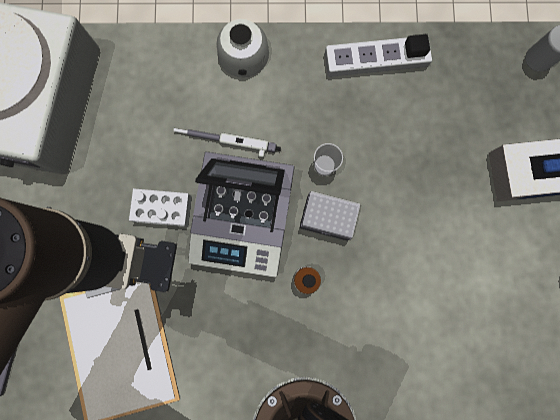

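Run:
```python
import cv2
f=cv2.imread("pics/top3.png")[140:285,180:305]; cv2.imwrite("pics/t3c.png",cv2.resize(f,None,fx=5,fy=4,interpolation=cv2.INTER_CUBIC))
from h import *
print(proj("top",inc((.4963,.1392,-.160),[(x,y,z) for x in(.043,.003) for y in(.051,.017,-.017,-.051) for z in (.0935,.1055)]))*1-[180,140])
print([(np.round(d["location"],1).tolist(),round(d["confidence"],2)) for d in finder.pinpoint("tube_high_top","top")[:3]])
```

```text
[[41.22771683 50.85762303]
 [40.6072296  49.9614325 ]
 [56.22258912 53.09746062]
 [55.7766473  52.22720027]
 [71.22271167 55.33808245]
 [70.95143826 54.49377062]
 [86.22808726 57.57948895]
 [86.13160533 56.76114397]
 [38.2692587  68.36056941]
 [37.61081057 67.66450303]
 [53.34300728 70.6153467 ]
 [52.86095649 69.94555998]
 [68.42206171 72.87091765]
 [68.11653321 72.22742925]
 [83.50642477 75.12728268]
 [83.37754362 74.51011128]]
[([188.5, 220.0], 0.56)]
```

View pics/t3c.png

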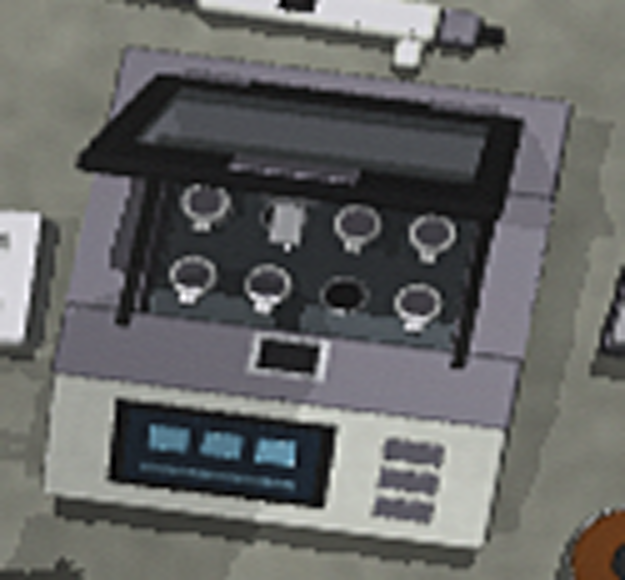

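{"fn": "play_rows", "kwargs": {
  "steps": [
    {"gripper": 0, "tx": 0, "ty": 0, "tz": -0.8, "ax": 0, "ay": 0, "az": 0},
    {"gripper": 0, "tx": 0, "ty": 0, "tz": -0.8, "ax": 0, "ay": 0, "az": 0},
    {"gripper": 0, "tx": 0, "ty": 0, "tz": -0.8, "ax": 0, "ay": 0, "az": 0},
    {"gripper": 0, "tx": 0, "ty": 0, "tz": -0.8, "ax": 0, "ay": 0, "az": 0},
    {"gripper": 0, "tx": 0, "ty": 0, "tz": -0.8, "ax": 0, "ay": 0, "az": 0},
    {"gripper": 0, "tx": 0, "ty": 0, "tz": -0.8, "ax": 0, "ay": 0, "az": 0},
    {"gripper": 0, "tx": 0, "ty": 0, "tz": 0, "ax": 0, "ay": 0, "az": 0},
    {"gripper": 0, "tx": 0, "ty": 0, "tz": 0, "ax": 0, "ay": 0, "az": 0},
    {"gripper": 0, "tx": 0, "ty": 0, "tz": 0, "ax": 0, "ay": 0, "az": 0},
    {"gripper": 0, "tx": 0, "ty": 0, "tz": 0, "ax": 0, "ay": 0, "az": 0},
    {"gripper": 0, "tx": 0, "ty": 0, "tz": 0, "ax": 0, "ay": 0, "az": 0},
    {"gripper": 0, "tx": 0, "ty": 0, "tz": 0, "ax": 0, "ay": 0, "az": 0},
    {"gripper": 0, "tx": 0, "ty": 0, "tz": 0, "ax": 0, "ay": 0, "az": 0},
    {"gripper": 0, "tx": 0, "ty": 0, "tz": 0, "ax": 0, "ay": 0, "az": 0}
  ]
}}

```text
t: 7.62
eef_pos: [0.3734, 0.2049, 0.4505]
ee_rot: [2.689, 1.57, -2.183]
force: [0.4, 0.1, 0.3]
width: 0.0004
```

```bash
python3 go.py 43 44 135
python3 - <<'E'
from h import *
f=optics.grab_frame("top"); cv2.imwrite("pics/t4c.png",cv2.resize(f[140:285,180:305,::-1],None,fx=5,fy=4,interpolation=cv2.INTER_CUBIC))
print([(np.round(d["location"],1).tolist(),round(d["confidence"],2)) for d in finder.pinpoint("tube_high_top","top")[:3]])
E
```

```text
tip in inc mm [-131.8   45.2  272.5] turn units [ 0. -0. -0.] shift units(tool,now) [ 5.5  -6.99 -0.05] (in goal axes) [ 5.5  -6.99 -0.05]
t 7.6167 F inc [0.39 0.22 0.28] q [ 0.97 -0.1  -0.42 -0.   -1.25 -2.7 ] w 0.0004
[([193.2, 220.8], 0.56)]
```

View pics/t4c.png

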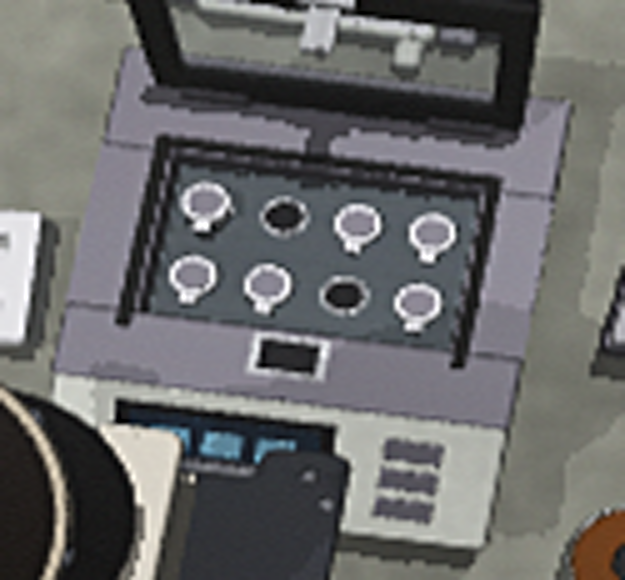

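{"fn": "play_rows", "kwargs": {
  "steps": [
    {"gripper": 0, "tx": 0.3, "ty": -1, "tz": -0.05, "ax": 0, "ay": 0, "az": 0},
    {"gripper": 0, "tx": 0.6, "ty": -1, "tz": 0, "ax": 0, "ay": 0, "az": 0},
    {"gripper": 0, "tx": 0.8, "ty": -1, "tz": 0, "ax": 0, "ay": 0, "az": 0},
    {"gripper": 0, "tx": 0.8, "ty": -1, "tz": 0, "ax": 0, "ay": 0, "az": 0},
    {"gripper": 0, "tx": 0.8, "ty": -1, "tz": 0, "ax": 0, "ay": 0, "az": 0},
    {"gripper": 0, "tx": 0.8, "ty": -1, "tz": 0, "ax": 0, "ay": 0, "az": 0},
    {"gripper": 0, "tx": 0.8, "ty": -0.6, "tz": 0, "ax": 0, "ay": 0, "az": 0},
    {"gripper": 0, "tx": 0.6, "ty": -0.4, "tz": 0, "ax": 0, "ay": 0, "az": 0},
    {"gripper": 0, "tx": 0, "ty": 0, "tz": 0, "ax": 0, "ay": 0, "az": 0},
    {"gripper": 0, "tx": 0, "ty": 0, "tz": 0, "ax": 0, "ay": 0, "az": 0}
  ]
}}

```text
t: 8.55
eef_pos: [0.5461, 0.1753, 0.312]
ee_rot: [2.402, 1.568, -2.471]
force: [0.2, -0.4, 0.7]
width: 0.0006
```

```bash
python3 go.py 42 44 110
python3 - <<'E'
from h import *
f=optics.grab_frame("side");crop(0,f,170,130,370,320,4,"pics/s5.png")
f=optics.grab_frame("wrist"); cv2.imwrite("pics/w5.png",f[:,:,::-1])
E
```

```text
tip in inc mm [ 43.1  43.1 134. ] turn units [-0.01 -0.02 -0.02] shift units(tool,now) [0.96 0.05 0.02] (in goal axes) [0.96 0.06 0.02]
t 8.55 F inc [ 0.3  -0.36  0.7 ] q [ 0.65  0.27 -0.34  0.   -0.96 -2.38] w 0.0006
```

View pics/s5.png

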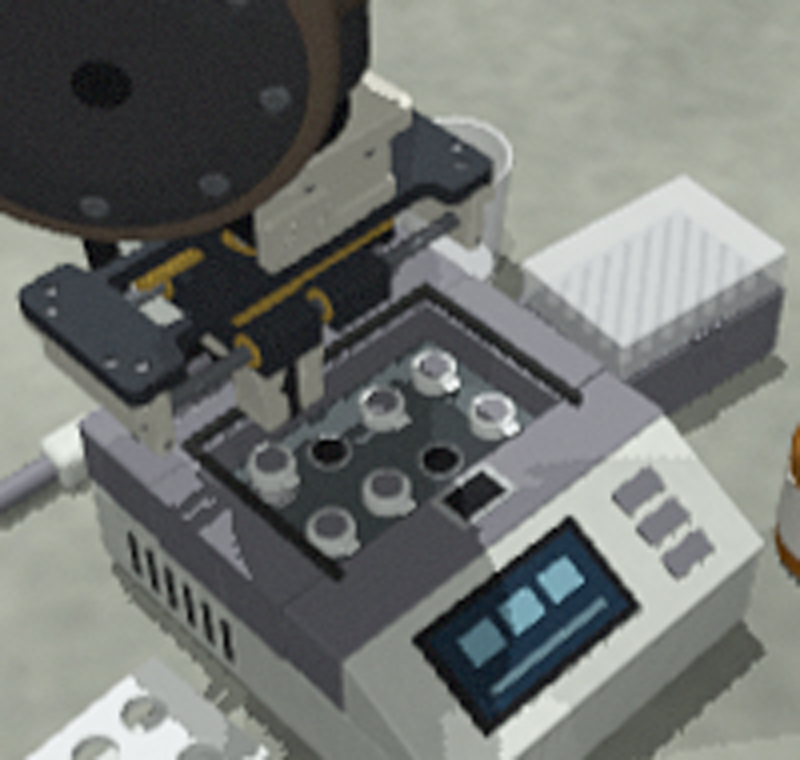

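View pics/w5.png

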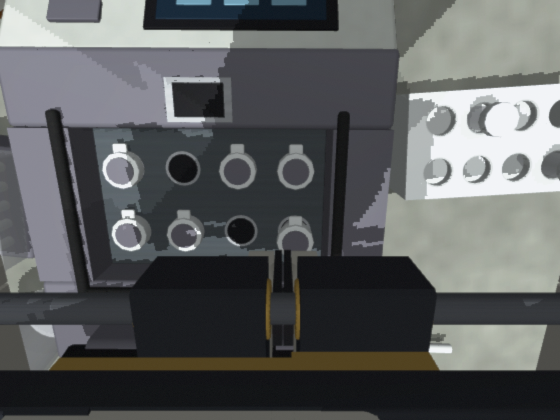

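Run:
```python
from h import *
from go import inv
c=optics.calibration("wrist");T=wT()
for r,cc,z in [(234,296,.1065),(233,128,.0935),(233,185,.0935),(170,295,.0935),(170,237,.0935),(170,122,.0935)]:
    d=T[:3,:3]@np.array([(cc-c["cx"])/c["fx"],(r-c["cy"])/c["fy"],1]);P=T[:3,3]+d*(z-T[2,3])/d[2];print(np.round(inv(P)*1e3,1))
for r,cc,z in [(465/4+130,270/4+170,.1065),(412/4+130,382/4+170,.0935),(528/4+130,333/4+170,.0935),(490/4+130,387/4+170,.0935)]:
    print("side",np.round(inv(ray("side",r-.4,cc-.4,z))*1e3,1))
tip=T0=toolT();tip=T0[:3,3]+.178*T0[:3,0]
print((proj("side",tip)-[170,130])*4,(proj("side",tip-[0,0,.0275])-[170,130])*4)
```

```text
[ 36.8  51.7 106.5]
[ 41.1 -50.3  93.5]
[ 41.1 -15.5  93.5]
[ 2.3 51.3 93.5]
[ 2.2 17.7 93.5]
[  2.1 -48.8  93.5]
side [ 40.2  56.1 106.5]
side [ 37.8 -10.4  93.5]
side [ 1.4 53.3 93.5]
side [ 0.8 20.8 93.5]
[280.43541536 401.76829154] [284.03408896 442.95666684]
```

{"fn": "play_rows", "kwargs": {
  "steps": [
    {"gripper": 0, "tx": 0.3, "ty": 0.08, "tz": 0.07, "ax": 0, "ay": 0, "az": 0},
    {"gripper": 0, "tx": 0.36, "ty": 0, "tz": 0, "ax": 0, "ay": 0, "az": 0},
    {"gripper": 0, "tx": 0.3, "ty": 0, "tz": 0, "ax": 0, "ay": 0, "az": 0},
    {"gripper": 0, "tx": 0, "ty": 0, "tz": 0, "ax": 0, "ay": 0, "az": 0},
    {"gripper": 0, "tx": 0, "ty": 0, "tz": 0, "ax": 0, "ay": 0, "az": 0}
  ]
}}

```text
t: 9.07
eef_pos: [0.5439, 0.1776, 0.2887]
ee_rot: [2.364, 1.57, -2.508]
force: [0.0, -0.7, 0.4]
width: 0.0002
```

```bash
python3 go.py 41 45 96
python3 - <<'E'
from h import *
f=optics.grab_frame("side");crop(0,f,190,170,320,290,6,"pics/s6.png")
E
```

```text
tip in inc mm [ 40.7  45.3 110.7] turn units [ 0.   -0.01 -0.01] shift units(tool,now) [ 0.59 -0.01 -0.02] (in goal axes) [ 0.59 -0.01 -0.02]
t 9.0667 F inc [ 0.16 -0.72  0.37] q [ 0.66  0.29 -0.37 -0.   -0.91 -2.39] w 0.0002
```

View pics/s6.png

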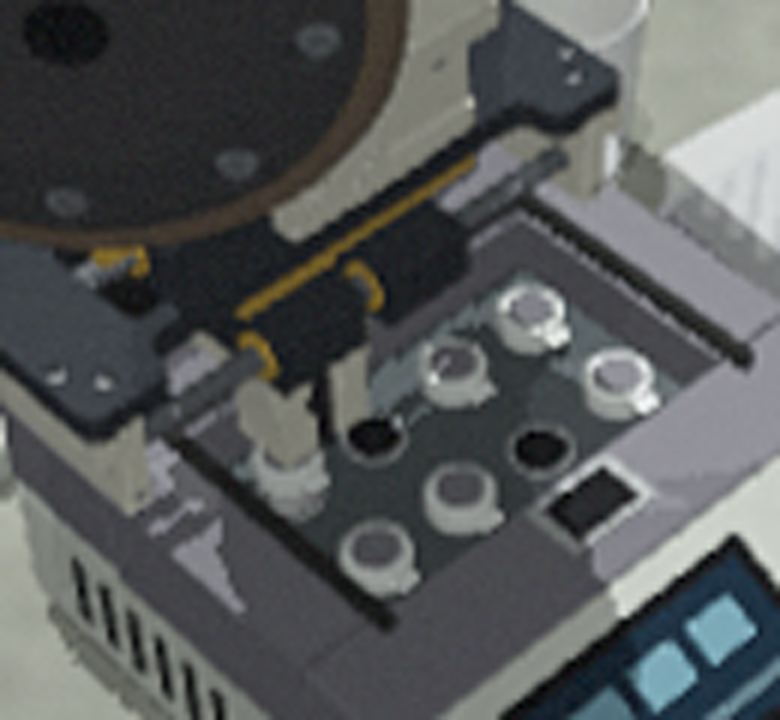

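{"fn": "play_rows", "kwargs": {
  "steps": [
    {"gripper": 0, "tx": 0.15, "ty": 0, "tz": 0, "ax": 0, "ay": 0, "az": 0},
    {"gripper": 0, "tx": 0.1, "ty": 0, "tz": 0, "ax": 0, "ay": 0, "az": 0},
    {"gripper": 0, "tx": 0.1, "ty": 0, "tz": 0, "ax": 0, "ay": 0, "az": 0},
    {"gripper": 0, "tx": 0, "ty": 0, "tz": 0, "ax": 0, "ay": 0, "az": 0}
  ]
}}

```text
t: 9.45
eef_pos: [0.5443, 0.1776, 0.2801]
ee_rot: [2.476, 1.571, -2.396]
force: [-0.0, -0.2, 0.8]
width: 0.0003
```

```bash
python3 go.py 41 45 93.5
```

```text
tip in inc mm [ 41.3  45.5 102.1] turn units [ 0. -0. -0.] shift units(tool,now) [ 0.34  0.01 -0.02] (in goal axes) [ 0.34  0.01 -0.02]
t 9.45 F inc [ 0.02 -0.24  0.83] q [ 0.66  0.3  -0.38  0.   -0.89 -2.39] w 0.0003
```

{"fn": "play_rows", "kwargs": {
  "steps": [
    {"gripper": 0, "tx": 0.1, "ty": 0, "tz": 0, "ax": 0, "ay": 0, "az": 0},
    {"gripper": 0, "tx": 0.1, "ty": 0, "tz": 0, "ax": 0, "ay": 0, "az": 0},
    {"gripper": 0, "tx": 0.06, "ty": 0, "tz": 0, "ax": 0, "ay": 0, "az": 0}
  ]
}}

```text
t: 9.7
eef_pos: [0.5443, 0.1775, 0.2738]
ee_rot: [-1.05, 1.571, 0.361]
force: [-0.1, -0.6, 2.8]
width: 0.0003
```

```bash
python3 go.py 41 45 93.5
python3 - <<'E'
from h import *
f=optics.grab_frame("side");crop(0,f,190,170,320,290,6,"pics/s7.png")
E
```

```text
tip in inc mm [41.3 45.5 95.8] turn units [0. 0. 0.] shift units(tool,now) [ 0.09  0.01 -0.02] (in goal axes) [ 0.09  0.01 -0.02]
t 9.7 F inc [ 0.05 -0.6   2.78] q [ 0.66  0.31 -0.39  0.   -0.87 -2.39] w 0.0003
```

View pics/s7.png

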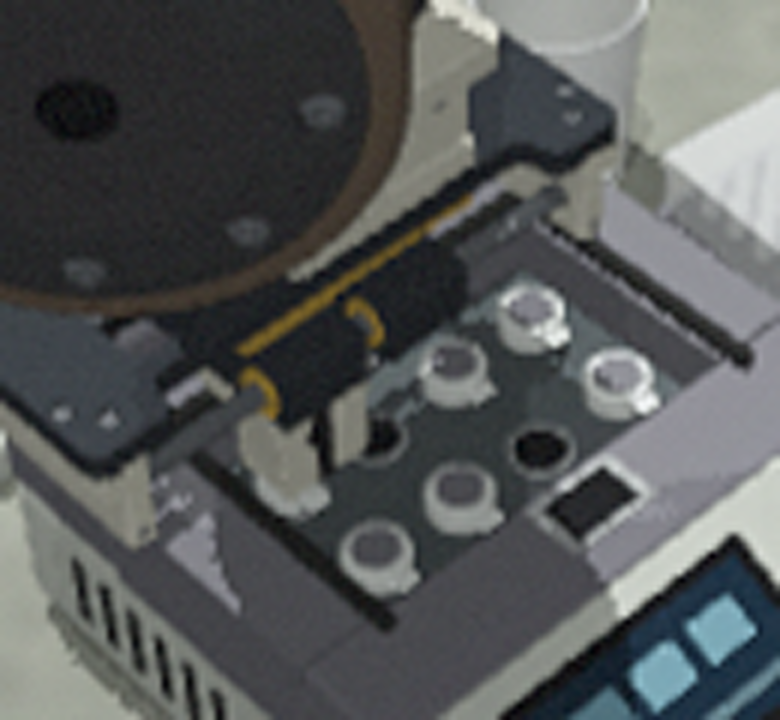

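Contact now (2.8 N). Continue to the stop.

{"fn": "play_rows", "kwargs": {
  "steps": [
    {"gripper": 0, "tx": 0.06, "ty": 0, "tz": 0, "ax": 0, "ay": 0, "az": 0},
    {"gripper": 0, "tx": 0.06, "ty": 0, "tz": 0, "ax": 0, "ay": 0, "az": 0},
    {"gripper": 0, "tx": 0, "ty": 0, "tz": 0, "ax": 0, "ay": 0, "az": 0}
  ]
}}

```text
t: 10.0
eef_pos: [0.5443, 0.1776, 0.2709]
ee_rot: [-1.5, 1.571, -0.089]
force: [-0.2, -0.5, 1.7]
width: 0.0003
```

```bash
python3 go.py 41 45 93.5
```

```text
tip in inc mm [41.3 45.5 92.9] turn units [0. 0. 0.] shift units(tool,now) [-0.02  0.01 -0.02] (in goal axes) [-0.02  0.01 -0.02]
t 10.0 F inc [-0.1  -0.51  1.72] q [ 0.66  0.31 -0.39  0.   -0.87 -2.39] w 0.0003
```

{"fn": "play_rows", "kwargs": {
  "steps": [
    {"gripper": 0, "tx": 0.04, "ty": 0, "tz": 0, "ax": 0, "ay": 0, "az": 0},
    {"gripper": 0, "tx": 0, "ty": 0, "tz": 0, "ax": 0, "ay": 0, "az": 0}
  ]
}}

```text
t: 10.17
eef_pos: [0.5443, 0.1776, 0.2708]
ee_rot: [-1.407, 1.57, 0.004]
force: [-3.5, -0.3, 11.6]
width: 0.0006
```

```bash
python3 go.py 41 45 93.5
```

```text
tip in inc mm [41.4 45.6 92.8] turn units [0.   0.   0.01] shift units(tool,now) [-0.03  0.01 -0.02] (in goal axes) [-0.03  0.01 -0.02]
t 10.1667 F inc [-3.4  -0.8  11.61] q [ 0.66  0.31 -0.39  0.   -0.87 -2.39] w 0.0006
```

{"fn": "play_rows", "kwargs": {
  "steps": [
    {"gripper": 0, "tx": -0.4, "ty": 0, "tz": 0, "ax": 0, "ay": 0, "az": 0},
    {"gripper": 0, "tx": -0.8, "ty": 0, "tz": 0, "ax": 0, "ay": 0, "az": 0},
    {"gripper": 0, "tx": -1, "ty": 0.3, "tz": 0, "ax": 0, "ay": 0, "az": 0},
    {"gripper": 0, "tx": -1, "ty": 1, "tz": 0, "ax": 0, "ay": 0, "az": 0},
    {"gripper": 0, "tx": -1, "ty": 1, "tz": 0, "ax": 0, "ay": 0, "az": 0},
    {"gripper": 0, "tx": -1, "ty": 1, "tz": 0, "ax": 0, "ay": 0, "az": 0},
    {"gripper": 0, "tx": -1, "ty": 1, "tz": 0, "ax": 0, "ay": 0, "az": 0},
    {"gripper": 0, "tx": 0, "ty": 0, "tz": 0, "ax": 0, "ay": 0, "az": 0}
  ]
}}

```text
t: 10.83
eef_pos: [0.436, 0.1947, 0.4305]
ee_rot: [-0.665, 1.563, 0.747]
force: [1.9, -0.2, 0.3]
width: 0.0005
```

```bash
python3 go.py 170 0 320
python3 - <<'E'
from h import *
f=optics.grab_frame("side");crop(0,f,190,110,350,290,4,"pics/s8.png")
f=optics.grab_frame("top"); cv2.imwrite("pics/t8.png",cv2.resize(f[140:285,180:305,::-1],None,fx=5,fy=4,interpolation=cv2.INTER_CUBIC))
print([(np.round(d["location"],1).tolist(),round(d["confidence"],2)) for d in finder.pinpoint("tube_high_top","top")[:3]])
E
```

```text
tip in inc mm [-67.5  46.4 252.5] turn units [0.01 0.06 0.05] shift units(tool,now) [-2.66 -9.55 -1.81] (in goal axes) [-2.7  -9.53 -1.81]
t 10.8333 F inc [1.87 0.11 0.35] q [ 0.83  0.01 -0.37  0.   -1.19 -2.56] w 0.0005
[([188.9, 219.3], 0.53)]
```

View pics/s8.png

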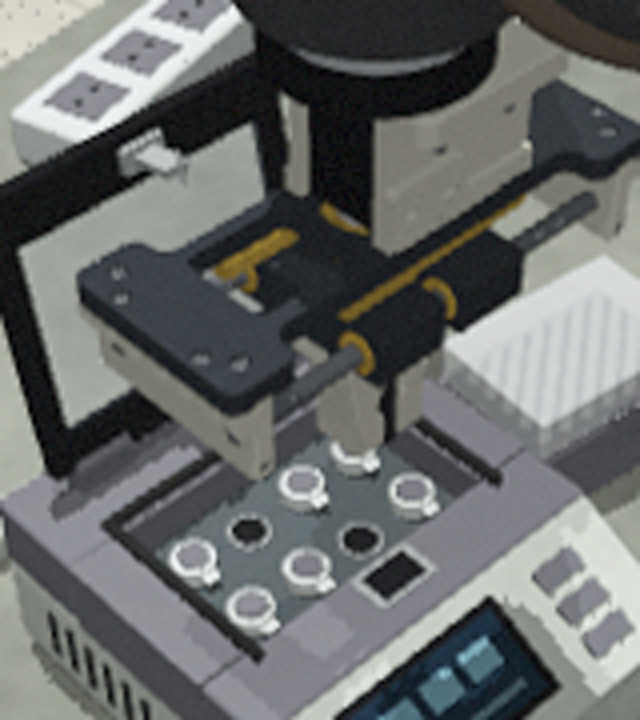

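View pics/t8.png

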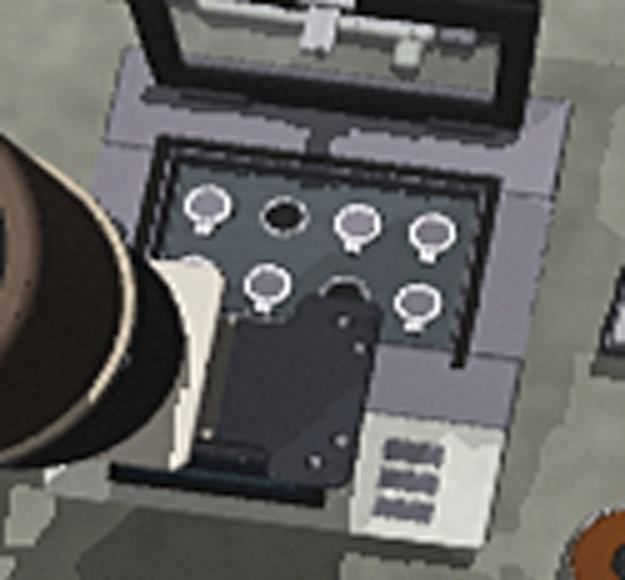

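{"fn": "play_rows", "kwargs": {
  "steps": [
    {"gripper": 0, "tx": -1, "ty": 0, "tz": -0.2, "ax": 0, "ay": 0, "az": 0},
    {"gripper": 0, "tx": -1, "ty": -0.3, "tz": -0.3, "ax": 0, "ay": 0, "az": 0},
    {"gripper": 0, "tx": -0.7, "ty": -0.8, "tz": -0.3, "ax": 0, "ay": 0, "az": 0},
    {"gripper": 0, "tx": 0, "ty": -1, "tz": -0.4, "ax": 0, "ay": 0, "az": 0},
    {"gripper": 0, "tx": 0, "ty": -1, "tz": -0.4, "ax": 0, "ay": 0, "az": 0},
    {"gripper": 0, "tx": 0, "ty": -1, "tz": -0.2, "ax": 0, "ay": 0, "az": 0},
    {"gripper": 0, "tx": 0, "ty": -1, "tz": 0, "ax": 0, "ay": 0, "az": 0},
    {"gripper": 0, "tx": 0, "ty": -1, "tz": 0, "ax": 0, "ay": 0, "az": 0},
    {"gripper": 0, "tx": 0, "ty": -1, "tz": 0, "ax": 0, "ay": 0, "az": 0},
    {"gripper": 0, "tx": 0, "ty": -1, "tz": 0, "ax": 0, "ay": 0, "az": 0},
    {"gripper": 0, "tx": 0, "ty": -1, "tz": 0, "ax": 0, "ay": 0, "az": 0},
    {"gripper": 0, "tx": 0, "ty": -0.4, "tz": 0, "ax": 0, "ay": 0, "az": 0},
    {"gripper": 0, "tx": 0, "ty": 0, "tz": 0, "ax": 0, "ay": 0, "az": 0}
  ]
}}

```text
t: 12.07
eef_pos: [0.668, 0.1116, 0.4885]
ee_rot: [2.158, 1.565, -2.716]
force: [-1.2, 0.4, -0.6]
width: -0.0
```

```bash
python3 go.py 165 0 255
python3 - <<'E'
from h import *
f=optics.grab_frame("side");crop(0,f,150,20,350,200,4,"pics/s9.png")
f=optics.grab_frame("wrist"); cv2.imwrite("pics/w9.png",f[:,:,::-1])
from go import POSE
for th in (1.75,1.7):
  d=lambda r,h:(.105-r*np.cos(th)+h*np.sin(th),.118+r*np.sin(th)+h*np.cos(th))
  for y in(.082,-.082): a,b=d(.15,.005); print(a,b,proj("wrist",inc(POSE,(a,y,b))),(proj("side",inc(POSE,(a,y,b)))-[150,20])*4)
E
```

```text
tip in inc mm [173.1  -0.4 310.5] turn units [-0.02 -0.03 -0.04] shift units(tool,now) [2.22 0.35 0.  ] (in goal axes) [ 2.22  0.36 -0.  ]
t 12.0667 F inc [-1.24  0.22 -0.58] q [ 0.45  0.33  0.16 -0.   -1.4  -2.19] w -0.0
0.1366568380817935 0.2647066617528431 [[419.73279862 178.95459855]] [[124.99422141 557.64343879]]
0.1366568380817935 0.2647066617528431 [[145.6018735  179.56441755]] [[419.63750526 401.47135671]]
0.12928499819659103 0.26610549909639264 [[422.00688733 167.12732164]] [[134.99669814 562.95229594]]
0.12928499819659103 0.26610549909639264 [[143.2724201  167.76339662]] [[430.36836052 405.38177617]]
```

View pics/s9.png

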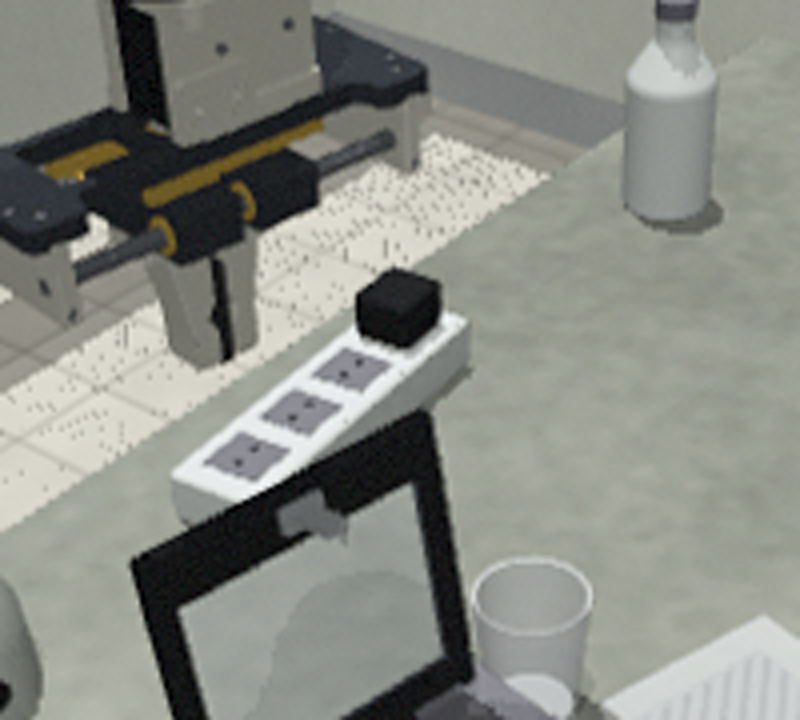

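View pics/w9.png

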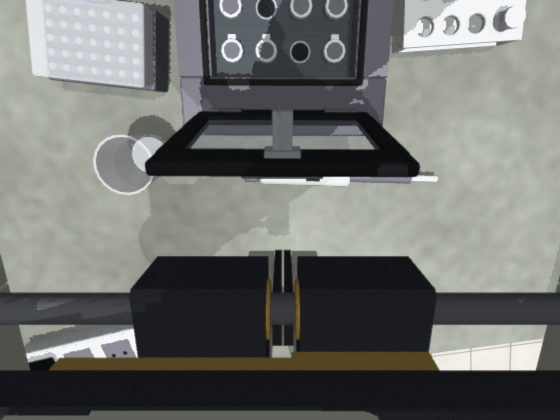

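Run:
```python
import numpy as np
def tip(th,r=.142,h=.007):
    return np.array([.105-r*np.cos(th)+h*np.sin(th)+.0095,.118+r*np.sin(th)+h*np.cos(th)])
ths=np.radians(np.r_[np.arange(100,-1,-4)])
P=np.array([tip(t) for t in ths])
for t,p,d in zip(ths,P,np.r_[[[0,0]],np.diff(P,axis=0)]): print(round(np.degrees(t)),np.round(p*1e3,1),"tx",round(-d[1]/.025,2),"ty",round(-d[0]/.025,2))
```

```text
100 [146.1 256.6] tx -0.0 ty -0.0
96 [136.3 258.5] tx -0.07 ty 0.39
92 [126.5 259.7] tx -0.05 ty 0.39
88 [116.5 260.2] tx -0.02 ty 0.4
84 [106.6 260. ] tx 0.01 ty 0.4
80 [ 96.7 259.1] tx 0.04 ty 0.4
76 [ 86.9 257.5] tx 0.06 ty 0.39
72 [ 77.3 255.2] tx 0.09 ty 0.39
68 [ 67.8 252.3] tx 0.12 ty 0.38
64 [ 58.5 248.7] tx 0.14 ty 0.37
60 [ 49.6 244.5] tx 0.17 ty 0.36
56 [ 40.9 239.6] tx 0.19 ty 0.35
52 [ 32.6 234.2] tx 0.22 ty 0.33
48 [ 24.7 228.2] tx 0.24 ty 0.32
44 [ 17.2 221.7] tx 0.26 ty 0.3
40 [ 10.2 214.6] tx 0.28 ty 0.28
36 [  3.7 207.1] tx 0.3 ty 0.26
32 [ -2.2 199.2] tx 0.32 ty 0.24
28 [ -7.6 190.8] tx 0.33 ty 0.22
24 [-12.4 182.2] tx 0.35 ty 0.19
20 [-16.5 173.1] tx 0.36 ty 0.17
16 [-20.1 163.9] tx 0.37 ty 0.14
12 [-22.9 154.4] tx 0.38 ty 0.11
8 [-25.1 144.7] tx 0.39 ty 0.09
4 [-26.7 134.9] tx 0.39 ty 0.06
0 [-27.5 125. ] tx 0.4 ty 0.03
```

{"fn": "play_rows", "kwargs": {
  "steps": [
    {"gripper": 0, "tx": 0.4, "ty": 0.1, "tz": 0, "ax": 0, "ay": 0, "az": 0},
    {"gripper": 0, "tx": 0.8, "ty": 0.1, "tz": 0, "ax": 0, "ay": 0, "az": 0},
    {"gripper": 0, "tx": 0.7, "ty": 0.1, "tz": 0, "ax": 0, "ay": 0, "az": 0},
    {"gripper": 0, "tx": 0.3, "ty": 0, "tz": 0, "ax": 0, "ay": 0, "az": 0},
    {"gripper": 0, "tx": 0, "ty": 0, "tz": 0, "ax": 0, "ay": 0, "az": 0},
    {"gripper": 0, "tx": 0, "ty": 0, "tz": 0, "ax": 0, "ay": 0, "az": 0}
  ]
}}

```text
t: 12.67
eef_pos: [0.6576, 0.1138, 0.4379]
ee_rot: [-2.292, 1.57, -0.881]
force: [0.7, 0.5, 0.3]
width: 0.0004
```

```bash
python3 go.py 147 0 257
python3 - <<'E'
from h import *
f=optics.grab_frame("wrist"); cv2.imwrite("pics/w10.png",f[:,:,::-1])
E
```

```text
tip in inc mm [163.4   0.6 259.9] turn units [ 0.01 -0.    0.  ] shift units(tool,now) [ 0.12  0.65 -0.02] (in goal axes) [ 0.12  0.65 -0.02]
t 12.6667 F inc [0.6  0.63 0.25] q [ 0.46  0.33  0.04  0.   -1.29 -2.19] w 0.0004
```

View pics/w10.png

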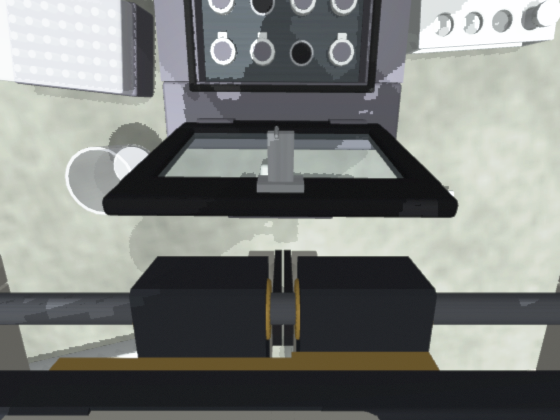

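{"fn": "play_rows", "kwargs": {
  "steps": [
    {"gripper": 0, "tx": 0.14, "ty": 0.3, "tz": 0, "ax": 0, "ay": 0, "az": 0},
    {"gripper": 0, "tx": 0, "ty": 0.35, "tz": 0, "ax": 0, "ay": 0, "az": 0},
    {"gripper": 0, "tx": -0.07, "ty": 0.39, "tz": 0, "ax": 0, "ay": 0, "az": 0},
    {"gripper": 0, "tx": -0.05, "ty": 0.39, "tz": 0, "ax": 0, "ay": 0, "az": 0}
  ]
}}

```text
t: 13.05
eef_pos: [0.6218, 0.1194, 0.4376]
ee_rot: [-1.067, 1.57, 0.344]
force: [1.5, -0.3, 0.4]
width: 0.0005
```

```bash
python3 go.py 126.5 0 259.7
python3 - <<'E'
from h import *
f=optics.grab_frame("wrist"); cv2.imwrite("pics/w11.png",f[:,:,::-1])
E
```

```text
tip in inc mm [127.2   0.6 259.6] turn units [-0.    0.01  0.01] shift units(tool,now) [-0.    0.02 -0.02] (in goal axes) [-0.    0.02 -0.02]
t 13.05 F inc [ 1.58 -0.08  0.4 ] q [ 0.5   0.27 -0.04  0.   -1.26 -2.23] w 0.0005
```

View pics/w11.png

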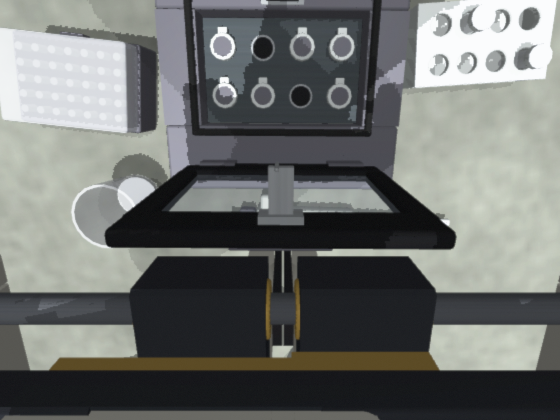

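{"fn": "play_rows", "kwargs": {
  "steps": [
    {"gripper": 0, "tx": -0.02, "ty": 0.4, "tz": 0, "ax": 0, "ay": 0, "az": 0},
    {"gripper": 0, "tx": 0.01, "ty": 0.4, "tz": 0, "ax": 0, "ay": 0, "az": 0},
    {"gripper": 0, "tx": 0.04, "ty": 0.4, "tz": 0, "ax": 0, "ay": 0, "az": 0},
    {"gripper": 0, "tx": 0.06, "ty": 0.39, "tz": 0, "ax": 0, "ay": 0, "az": 0},
    {"gripper": 0, "tx": 0.09, "ty": 0.39, "tz": 0, "ax": 0, "ay": 0, "az": 0},
    {"gripper": 0, "tx": 0.12, "ty": 0.38, "tz": 0, "ax": 0, "ay": 0, "az": 0},
    {"gripper": 0, "tx": 0.14, "ty": 0.37, "tz": 0, "ax": 0, "ay": 0, "az": 0},
    {"gripper": 0, "tx": 0.17, "ty": 0.36, "tz": 0, "ax": 0, "ay": 0, "az": 0},
    {"gripper": 0, "tx": 0.19, "ty": 0.35, "tz": 0, "ax": 0, "ay": 0, "az": 0}
  ]
}}

```text
t: 13.85
eef_pos: [0.5369, 0.1332, 0.4165]
ee_rot: [0.686, 1.571, 2.097]
force: [1.2, 0.3, 2.5]
width: 0.0001
```

```bash
python3 go.py 40.9 0 239.6
python3 - <<'E'
from h import *
f=optics.grab_frame("side");crop(0,f,170,50,370,250,4,"pics/s12.png")
E
```

```text
tip in inc mm [ 41.    0.5 238.5] turn units [ 0.  0. -0.] shift units(tool,now) [-0.05  0.   -0.02] (in goal axes) [-0.05  0.   -0.02]
t 13.85 F inc [1.08 0.52 2.45] q [ 0.6   0.15 -0.24 -0.   -1.18 -2.33] w 0.0001
```

View pics/s12.png

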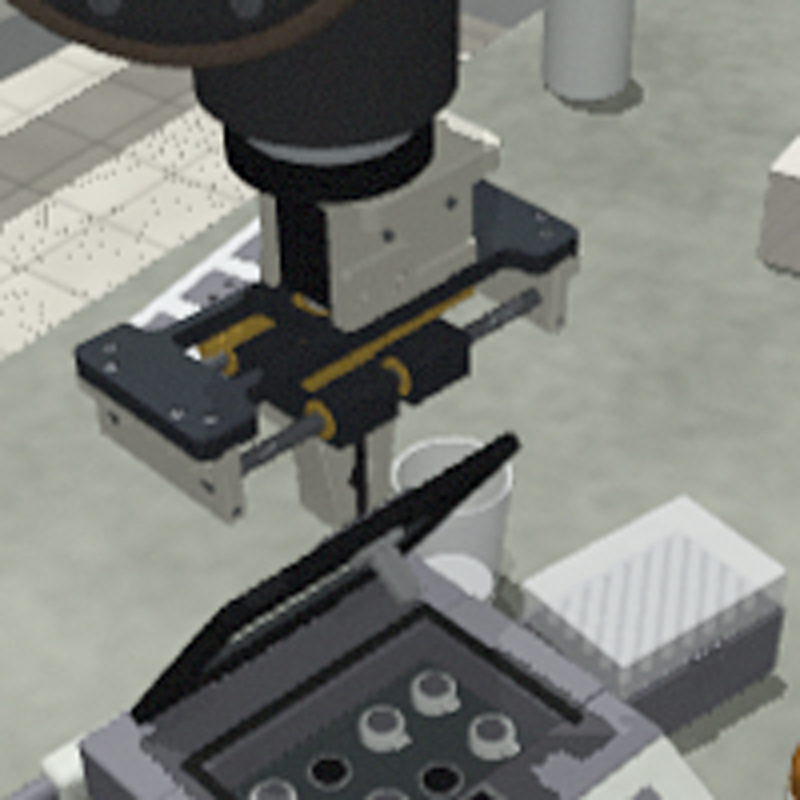

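Cover follows. Continue.

{"fn": "play_rows", "kwargs": {
  "steps": [
    {"gripper": 0, "tx": 0.22, "ty": 0.33, "tz": 0, "ax": 0, "ay": 0, "az": 0},
    {"gripper": 0, "tx": 0.24, "ty": 0.32, "tz": 0, "ax": 0, "ay": 0, "az": 0},
    {"gripper": 0, "tx": 0.26, "ty": 0.3, "tz": 0, "ax": 0, "ay": 0, "az": 0},
    {"gripper": 0, "tx": 0.28, "ty": 0.28, "tz": 0, "ax": 0, "ay": 0, "az": 0},
    {"gripper": 0, "tx": 0.3, "ty": 0.26, "tz": 0, "ax": 0, "ay": 0, "az": 0},
    {"gripper": 0, "tx": 0.32, "ty": 0.24, "tz": 0, "ax": 0, "ay": 0, "az": 0},
    {"gripper": 0, "tx": 0.33, "ty": 0.22, "tz": 0, "ax": 0, "ay": 0, "az": 0},
    {"gripper": 0, "tx": 0.35, "ty": 0.19, "tz": 0, "ax": 0, "ay": 0, "az": 0},
    {"gripper": 0, "tx": 0.36, "ty": 0.17, "tz": 0, "ax": 0, "ay": 0, "az": 0}
  ]
}}

```text
t: 14.65
eef_pos: [0.4804, 0.1423, 0.3496]
ee_rot: [-1.213, 1.571, 0.198]
force: [1.6, 0.4, 1.0]
width: 0.0003
```

```bash
python3 go.py -16.5 0 173.1
python3 - <<'E'
from h import *
f=optics.grab_frame("side");crop(0,f,170,120,370,320,4,"pics/s13.png")
E
```

```text
tip in inc mm [-16.2   0.6 171.6] turn units [0. 0. 0.] shift units(tool,now) [-0.06  0.01 -0.02] (in goal axes) [-0.06  0.01 -0.02]
t 14.65 F inc [1.49 0.6  1.03] q [ 0.68  0.12 -0.44  0.   -1.01 -2.41] w 0.0003
```

View pics/s13.png

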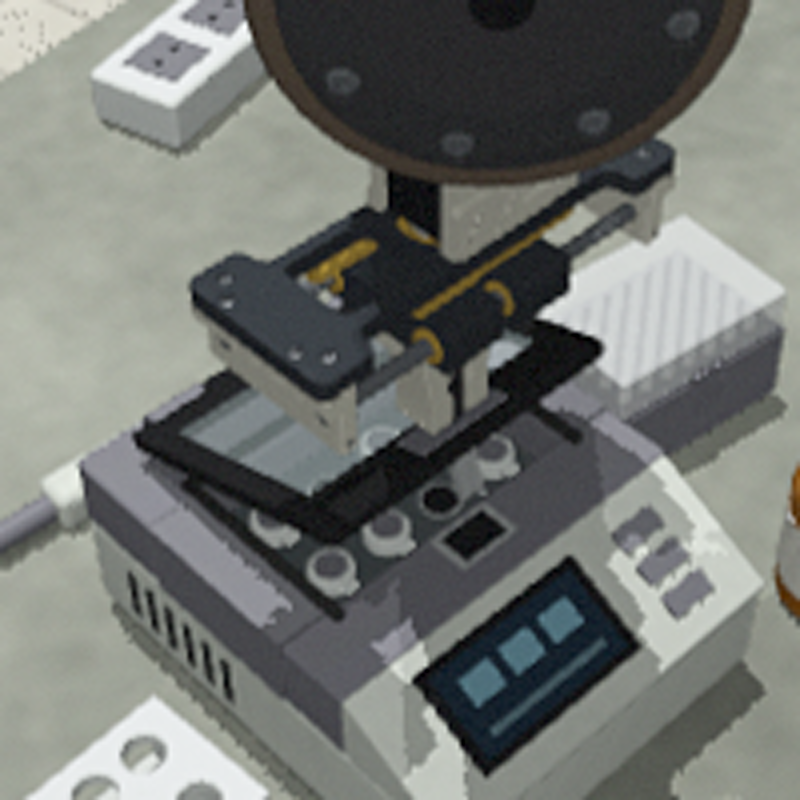

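{"fn": "play_rows", "kwargs": {
  "steps": [
    {"gripper": 0, "tx": 0.35, "ty": 0.16, "tz": 0, "ax": 0, "ay": 0, "az": 0},
    {"gripper": 0, "tx": 0.37, "ty": 0.13, "tz": 0, "ax": 0, "ay": 0, "az": 0},
    {"gripper": 0, "tx": 0.38, "ty": 0.1, "tz": 0, "ax": 0, "ay": 0, "az": 0},
    {"gripper": 0, "tx": 0.35, "ty": 0.07, "tz": 0, "ax": 0, "ay": 0, "az": 0},
    {"gripper": 0, "tx": 0.2, "ty": 0.04, "tz": 0, "ax": 0, "ay": 0, "az": 0},
    {"gripper": 0, "tx": 0.2, "ty": 0.03, "tz": 0, "ax": 0, "ay": 0, "az": 0},
    {"gripper": 0, "tx": 0.1, "ty": 0, "tz": 0, "ax": 0, "ay": 0, "az": 0}
  ]
}}

```text
t: 15.28
eef_pos: [0.4675, 0.1443, 0.3009]
ee_rot: [2.183, 1.57, -2.689]
force: [0.0, -0.1, 2.0]
width: 0.0005
```

```bash
python3 go.py -30 0 120
```

```text
tip in inc mm [-29.3   0.4 122.9] turn units [-0.   -0.01 -0.01] shift units(tool,now) [ 0.11  0.03 -0.02] (in goal axes) [ 0.11  0.03 -0.02]
t 15.2833 F inc [ 0.04 -0.07  2.02] q [ 0.7   0.15 -0.53 -0.   -0.89 -2.43] w 0.0005
```

{"fn": "play_rows", "kwargs": {
  "steps": [
    {"gripper": 0, "tx": 0.08, "ty": 0, "tz": 0, "ax": 0, "ay": 0, "az": 0},
    {"gripper": 0, "tx": 0.06, "ty": 0, "tz": 0, "ax": 0, "ay": 0, "az": 0},
    {"gripper": 0, "tx": 0, "ty": 0, "tz": 0, "ax": 0, "ay": 0, "az": 0}
  ]
}}

```text
t: 15.53
eef_pos: [0.4675, 0.1443, 0.2985]
ee_rot: [1.939, 1.57, -2.933]
force: [-2.8, -0.8, 5.0]
width: 0.0006
```

```bash
python3 go.py -30 0 120
```

```text
tip in inc mm [-29.3   0.4 120.5] turn units [-0.   -0.   -0.01] shift units(tool,now) [ 0.02  0.03 -0.02] (in goal axes) [ 0.02  0.03 -0.02]
t 15.5333 F inc [-2.63 -1.2   4.97] q [ 0.7   0.15 -0.53 -0.   -0.88 -2.43] w 0.0006
```

{"fn": "play_rows", "kwargs": {
  "steps": [
    {"gripper": 0, "tx": 0.04, "ty": 0, "tz": 0, "ax": 0, "ay": 0, "az": 0},
    {"gripper": 0, "tx": 0, "ty": 0, "tz": 0, "ax": 0, "ay": 0, "az": 0}
  ]
}}

```text
t: 15.7
eef_pos: [0.4675, 0.1443, 0.2983]
ee_rot: [2.098, 1.571, -2.774]
force: [-7.0, -0.2, 14.0]
width: 0.0007
```

{"fn": "play_rows", "kwargs": {
  "steps": [
    {"gripper": 0, "tx": -0.3, "ty": 0, "tz": 0, "ax": 0, "ay": 0, "az": 0},
    {"gripper": 0, "tx": -0.8, "ty": 0.2, "tz": 0, "ax": 0, "ay": 0, "az": 0},
    {"gripper": 0, "tx": -1, "ty": 0.5, "tz": 0.3, "ax": 0, "ay": 0, "az": 0},
    {"gripper": 0, "tx": -1, "ty": 0.6, "tz": 0.6, "ax": 0, "ay": 0, "az": 0},
    {"gripper": 0, "tx": -1, "ty": 0.6, "tz": 0.8, "ax": 0, "ay": 0, "az": 0},
    {"gripper": 0, "tx": -1, "ty": 0.6, "tz": 0.8, "ax": 0, "ay": 0, "az": 0},
    {"gripper": 0, "tx": -0.6, "ty": 0.4, "tz": 1, "ax": 0, "ay": 0, "az": 0},
    {"gripper": 0, "tx": 0, "ty": 0, "tz": 1, "ax": 0, "ay": 0, "az": 0},
    {"gripper": 0, "tx": 0, "ty": 0, "tz": 1, "ax": 0, "ay": 0, "az": 0},
    {"gripper": 0, "tx": 0, "ty": 0, "tz": 1, "ax": 0, "ay": 0, "az": 0},
    {"gripper": 0, "tx": 0, "ty": 0, "tz": 0.5, "ax": 0, "ay": 0, "az": 0},
    {"gripper": 0, "tx": 0, "ty": 0, "tz": 0, "ax": 0, "ay": 0, "az": 0},
    {"gripper": 0, "tx": 0, "ty": 0, "tz": 0, "ax": 0, "ay": 0, "az": 0},
    {"gripper": 0, "tx": 0, "ty": 0, "tz": 0, "ax": 0, "ay": 0, "az": 0},
    {"gripper": 0, "tx": 0, "ty": 0, "tz": 0, "ax": 0, "ay": 0, "az": 0},
    {"gripper": 0, "tx": 0, "ty": 0, "tz": 0, "ax": 0, "ay": 0, "az": 0}
  ]
}}

```text
t: 17.03
eef_pos: [0.424, 0.3277, 0.4399]
ee_rot: [-0.182, 1.57, 1.228]
force: [-0.2, 0.2, -0.4]
width: 0.0008
```

```bash
python3 go.py -100 150 300
python3 - <<'E'
from h import *
f=optics.grab_frame("top");cv2.imwrite("pics/t14f.png",f[:,:,::-1]);crop(0,f,180,140,305,285,4,"pics/t14.png")
f=optics.grab_frame("side");cv2.imwrite("pics/s14.png",f[:,:,::-1])
E
```

```text
tip in inc mm [-101.4  174.7  261.9] turn units [-0.01  0.    0.  ] shift units(tool,now) [-1.52 -0.06 -0.98] (in goal axes) [-1.52 -0.06 -0.98]
t 17.0333 F inc [-0.25  0.19 -0.42] q [ 1.02  0.11 -0.24 -0.   -1.22 -2.76] w 0.0008
```

View pics/t14.png

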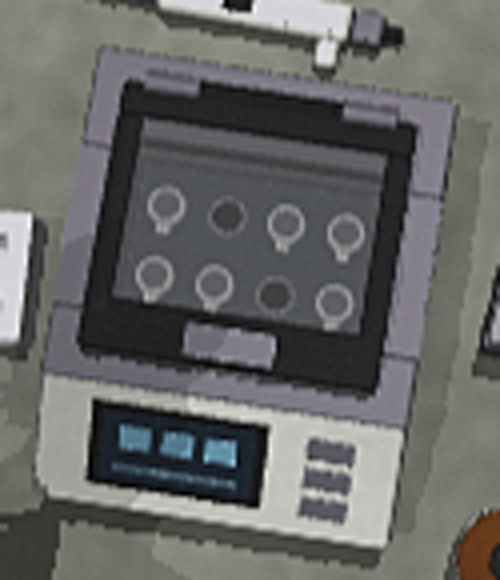

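View pics/s14.png

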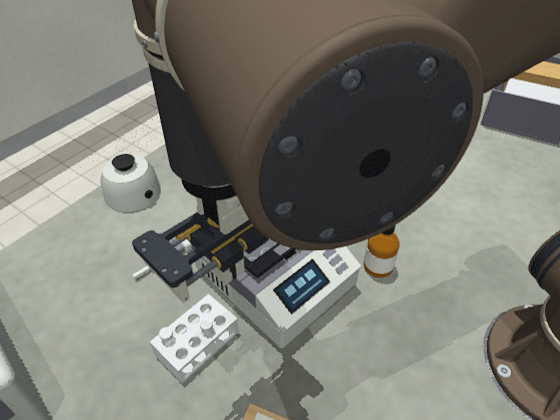

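View pics/t14f.png

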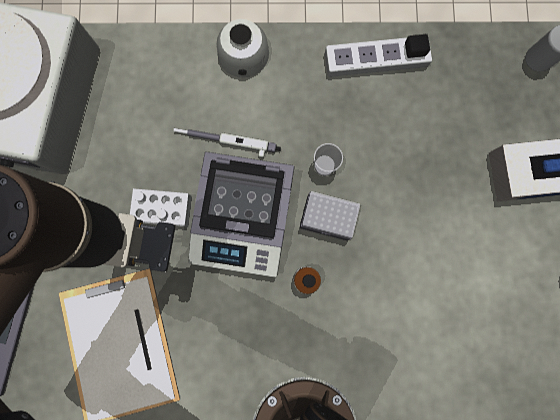

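{"fn": "play_rows", "kwargs": {
  "steps": [
    {"gripper": 0, "tx": -1, "ty": 0, "tz": 0, "ax": 0, "ay": 0, "az": 0},
    {"gripper": 0, "tx": -1, "ty": 0, "tz": 0, "ax": 0, "ay": 0, "az": 0},
    {"gripper": 0, "tx": 0, "ty": 0, "tz": 0, "ax": 0, "ay": 0, "az": 0},
    {"gripper": 0, "tx": 0, "ty": 0, "tz": 0, "ax": 0, "ay": 0, "az": 0},
    {"gripper": 0, "tx": 0, "ty": 0, "tz": 0, "ax": 0, "ay": 0, "az": 0}
  ]
}}

```text
t: 17.55
eef_pos: [0.4239, 0.3283, 0.4895]
ee_rot: [0.535, 1.57, 1.946]
force: [0.7, -0.3, -1.2]
width: 0.0004
```

Run:
```python
from h import *
a=cv2.imread("pics/t14f.png").astype(int); b=optics.grab_frame("top")[:,:,::-1].astype(int)
print(abs(a-b)[150:235,205:290].mean(), telemetry.get_state()["t"])
from station import job_done
print(job_done())
```

```text
1.6873356401384083 17.6
the job is handed in; nothing more can be done
None
```

The job is done and handed in at about 17.6 s, well inside the 51 s limit. With the fingers closed:

1. **Opening:** I pressed the cover's pad to its stop (27 N reading). The cover swung wide open.
2. **Tube:** The high tube was in the back row, at the left end. I pushed it straight down until it stopped: the force rose to 11.6 N with no further movement.
3. **Closing:** I swung the cover over from behind with about 1 to 3 N, pressed it to its stop (14 N) and let go.

**Last checks:**
- **Tube:** its cap moved about 1 px in the top picture, which fits roughly 13 mm down and puts it level with its neighbours. The fingertips read 92.8 mm at the stop against the expected 93.5 mm, within calibration error.
- **Cover:** the top picture shows it shut at the same pixels as at the start, more than a second after I let go. It had not moved in a later picture.
- **Bench items:** all stand where they were in the top picture. I checked this by eye only.
- **Arm:** it ended raised beside the incubator, with the fingertips about 310 mm above the bench over the tube rack, touching nothing.

No check failed. The tube network's reports were of middling confidence (about 0.55). I chose the tube from those together with the cap offsets I measured in the side and top pictures.

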